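# Weigh a batch of turned knobs on the hanging spring balance

## Task

Weigh the batch of turned knobs: pick up the loaded weighing pan by its wooden handle, push its steel link in past the sprung safety latch of the balance's hook, and ease the weight down onto the spring, never dropping it, letting it bounce or straining the hook. Let go once the spring carries it all, and leave the pan hanging still and clear of the bench behind the closed latch, with all three knobs in it and the other things on the bench left alone.

Things in the scene. Friction and masses are not known exactly. Their poses are not given: they have to be found in the camera images.
- handle (a point): Middle of the weighing pan's upright turned wooden handle: a plain cylinder 26 mm thick and 58 mm long, axis z. Grip here. The underside of the pan is 117 mm below; a bow of 6 mm wire, 147 mm wide in this point's x-z plane, rises from the dish's rim to the handle's foot, 29 mm below this point.
- link_top (a point): Centre of the top bar of the pan's oblong steel link, 119 mm straight above handle. Link of 6 mm round steel, upright in this point's y-z plane (x is its flat normal), 42 x 70 mm outside, opening 30 x 58 mm with round ends. The hook must go through this opening.
- knob0_center (a point): Centre of a loose ivory-coloured turned knob (40 mm across, 40 mm tall, rounded, 26 mm flat foot, brown spot on top) standing in the dish; origin half-way up
- knob1_center (a point): Second such knob in the dish
- knob2_center (a point): Third such knob in the dish
- pan_floor (a point): Middle of the inside floor of the pan's dish, 113 mm below handle
- pan: The weighing pan, a round steel dish 150 mm across and 34 mm deep with bow, handle and link; origin at the centre of its underside, z up, x normal to the link. Starts standing on the bench. Its weight with the knobs is not known beforehand (under 1 kg) and differs a lot from batch to batch. Its points cannot be read while the fingers hold it.
- hook_seat (a point): Where the centre of the link's top bar rests in the bowl of the balance's J-hook (7 mm round steel, 23 mm wide inside). Moves with the hook: z up, hook in the x-z plane, mouth open to -x (roughly towards the robot). Underside of the hook 10 mm below this point; tip at x -20 mm, its top 30 mm above, flared outward; inside of the hook's back at x +13 mm.
- hook_mouth (a point): Middle of the hook's mouth, 41.5 mm above and 20.5 mm to -x of hook_seat. The bar enters here heading +x, its centre 34 to 47 mm above hook_seat.
- hook (a joint): Dip of the hook (m): 0 unloaded (top stop), grows downward, bottom stop 0.084. Spring 130 N/m, lightly damped: let go suddenly it bounces for a second or two. The loaded pan pulls it down by 10 to 75 mm, depending on its weight, and then still clears the bench by 15 mm or more. It slides straight up and down; no swing, no turn.
- latch (a joint): Opening (rad) of the hook's sprung safety latch: 0 shut against the inside of the tip, up to 0.75 swung in towards the hook's back. Steel strip 9 mm wide, 45 mm long, pivoted 61 mm above hook_seat; pushing the bar in against it takes 1 to 4 N. Springs shut once the bar is below its free end, about 18 mm above hook_seat.
- stand: Green cast stand with the balance and its hook, fixed to the bench; origin on the bench straight below the hook, same yaw. Base plate 150 x 110 mm and post (25 mm) at x 55, y 200 mm in its frame; top arm 685 mm up; balance tube 47 mm across, from about 160 mm above the unloaded hook_seat up to the arm.
- bottle: Clear water bottle, 64 mm across, 200 mm tall, bystander; origin at its underside
- hammer: Claw hammer lying on the bench, bystander; origin at its underside
- bowl: Small dark wooden bowl 110 mm across, 50 mm tall, bystander; origin at its underside
- gouge: Turning gouge with wooden handle lying on the bench, 265 mm long, bystander; origin at its underside
Mind the look-alikes: they are no part of the job. What is shaped like the part that bears knob0_center but green or red is not meant. What is shaped like the part that bears knob2_center but purple or yellow is not meant.

How it is judged:
On the way, in this order (a step that is already met when the one before it is completed fails the run):
1. the pan is lifted off the bench (height (world z) of pan above 0.03 m), for 0.2 s.
2. the link is in the hook behind the closed latch and the spring has begun to take the load (distance between link_top and hook_seat below 0.01 m and value of joint latch below 0.12 rad and value of joint hook above 0.005 m), for 0.2 s.
At the end, for the whole second after the job is handed in: Link bar within 8 mm of the hook's seat, latch shut (under 0.12 rad), spring pulled down over 10 mm and at rest (under 0.02 m/s); pan hanging still (under 0.05 m/s), upright within 0.25 rad, over 8 mm clear of the bench; all three knobs in the dish (within 70 mm of its floor's middle) (distance between link_top and hook_seat below 0.008 m and value of joint latch below 0.12 rad and value of joint hook above 0.01 m and velocity of joint hook between -0.02 and 0.02 m/s and linear speed of pan below 0.05 m/s and angle between pan's own z axis and vertical below 0.25 rad and height (world z) of pan above 0.008 m and distance between each of knob0_center, knob1_center, knob2_center and pan_floor below 0.07 m); the robot touches nothing.
It fails at once if the hook drops or snaps back: it moves faster than 0.12 m/s (velocity of joint hook above 0.12 m/s or velocity of joint hook below -0.12 m/s).
It fails at once if the load bounces: with the link hung behind the latch and the spring over 12 mm down, the hook springs up faster than 0.06 m/s (distance between link_top and hook_seat below 0.01 m and value of joint latch below 0.12 rad and value of joint hook above 0.012 m and velocity of joint hook below -0.06 m/s).
It fails at once if the hook is strained: the pan presses on the balance with more than 18 N, or the spring is pulled onto its bottom stop (dip over 81 mm) (contact force between pan and stand above 18 N or value of joint hook above 0.081 m).
It fails at once if a bystander (bottle, hammer, bowl, gouge) is moved by more than 30 mm (distance of any of bottle, hammer, bowl, gouge from where it was at the start of the episode above 0.03 m).
It also fails if it takes over 67 s, if anything falls off the work surface, if the arm or the gripper's body presses on something with over 40 N, if the wrist force passes 120 N, or if a joint passes its speed limit or range.

## Robot

A 6-joint arm with a two-finger parallel gripper is mounted at the origin on the work surface. World frame = base frame: x ahead of the robot, y to its left, z up, the work surface at z = 0. Lengths are in m, angles in rad, forces in N, time in s.
With the tool pointing down it reaches from about 0.35 to 0.925 m from the base axis. Payload 6.4 kg.
Tool frame: the origin (TCP) lies between the finger pads; the fingertips stand robot.nose_length ahead of it and the grasp point (between the pads) lies 6 mm ahead of it (robot.nose_length is the distance from the TCP to the fingertips, in m); z points along the fingers, y is the line along which they close (so a half turn about z gives the same grasp; the last joint's range is limited). The gripper opens to 94 mm and grips with 3 to 60 N. Pads are 16 mm wide; open, the fingers measure 119 mm over their backs; the gripper's body (75 mm by 177 mm) begins 78 mm behind the grasp point.
Start: joints at [-1.407, 0.245, 1.558, -0, 1.339, -0.174], TCP at [0.215, -0.613, 0.23] pointing down, gripper open.
Joint ranges: [-3.13, 3.13], [-1.02, 2.26], [0.13, 2.54], [-0.95, 4.09], [0.21, 2.88], [-2.74, 2.74]. Speed limits (rad/s): [2.57, 2.57, 3.14, 3.14, 3.14, 3.14].

## Interface

Orientations are given as a rotation vector (axis times angle).
In Python, from workcell import read_state, read_camera, camera_model, ticket, robot gives the robot as it stands.
- The arm moves only by the tool play_rows, never from a script. Its argument "plan" is a list of rows, each a list of 5 numbers: the shift along the tool's x, y, z in cm, then the turn about the tool's z in degrees, then the opening, from -1 (shut) to 1 (fully open). In form: [[tx, ty, tz, spin, claw], ...]. A call has 1 to 5 rows; each row is the pose to reach, as a shift and turn from the pose commanded when the call began, along the tool's axes at that moment; what a row does not reach only later rows make up. A row lasts 1/10 s, in which the tool goes at most 50 mm and 8.59 degrees, less where a joint would pass 70% of its speed; a pose out of reach is approached as far as the arm can. A call with a gripper value outside its range is refused whole. The fingers move at their own pace and stop on an object; "newtons" is the grip in N (left out, the last holds). Time passes only in rows, so rows that repeat a pose let the fingers close. It gives the time, the measured TCP pose, the force, the opening and the grip force at its end, in the units of the state.
- read_state(): the state, without advancing time (a new reading comes with each control period).
- read_camera(name): name is "side" or "top" or "wrist"; returns the picture (384x512x3 uint8, red, green, blue); there is no depth.
- camera_model(name): a dict with "camera_matrix" (3x3 intrinsics, pixels), "rvec" (rotation vector, rad) and "tvec" (3), from world to camera coordinates, as OpenCV has them. Camera axes: x right, y down, z forward; pixel columns grow to the right and rows downward; lengths in m; the calibration is good to about 2 mm. The wrist camera is an equidistant fisheye: a pixel r from the principal point sees the ray r / f radians off the axis. A picture is of the moment at which its call begins: read the wrist's pose just before it. camera_model takes no time and is no camera call; for the wrist camera it gives the pose at the moment of the call.
- ticket.job_done(): hands the job in; it is judged then, once.
The state is a dict: "t": time; "joints": joint angles; "joint_vel": joint speeds; "tau": joint torques, N m; "tool_pos": TCP position; "ee_rot": TCP orientation; "contact_force": force on the tool from outside, world axes, zero at the start; "wrist_torque": the same for the moment, N m; "gripper_width": opening from 0.0 (shut) to 1.0 (fully open); "grasp_force": force on a finger pad.
Only numpy, scipy, OpenCV 4.12 (cv2) and the standard library are available. Lean on these libraries where they do the work, as an engineer would, in place of code of your own. Each camera call takes 0.05 s, during which the arm holds its last target. There are 200 camera calls.

## Working session

There is one attempt and no reset: what is moved stays moved. The work goes in short steps, Python scripts to look and compute and a tool call to move; the robot and the scene stay as the last step left them, time stands still between calls to the robot, and variables do not carry over. Pictures are saved under pics/ and viewed, at most 12 in all, crops included, and the job is handed in when it is done.

Besides the shell and the picture viewer there is one more tool, called after "Emit:" as name([rows], argument=value, ...), one row to a line, values as JSON. play_rows: Moves the arm, as the interface text tells. Its arguments: {"type":"object","properties":{"plan":{"type":"array"},"newtons":{"type":"number"}},"required":["plan"]}

```bash
mkdir -p pics; cat > h.py <<'E'
import numpy as np, cv2
from workcell import *
def save(n,f,crop=None,s=1):
    im=read_camera(n)[:,:,::-1]; np.save('pics/'+f+'.npy',im)
    if crop: im=im[crop[1]:crop[3],crop[0]:crop[2]]
    cv2.imwrite('pics/'+f+'.png',cv2.resize(im,None,fx=s,fy=s,interpolation=cv2.INTER_CUBIC)); return im
def ray(m,uv):
    K=np.array(m['camera_matrix'],float);R=cv2.Rodrigues(np.array(m['rvec'],float))[0];t=np.array(m['tvec'],float).ravel()
    d=np.linalg.inv(K)@np.array([uv[0],uv[1],1.]); 
    return -R.T@t, R.T@d/np.linalg.norm(d)
def plane(m,uv,z):
    c,d=ray(m,uv); return c+d*(z-c[2])/d[2]
def tri(r1,r2):
    (a,d),(b,e)=r1,r2
    s=np.linalg.lstsq(np.c_[d,-e],b-a,rcond=None)[0]; p,q=a+s[0]*d,b+s[1]*e
    return (p+q)/2,np.linalg.norm(p-q)
def proj(m,p):
    return cv2.projectPoints(np.array(p,float).reshape(-1,1,3),np.array(m['rvec'],float),np.array(m['tvec'],float),np.array(m['camera_matrix'],float),None)[0].reshape(-1,2)
E
python3 - <<'E'
from h import *
a=save('side','s0');b=save('top','t0')
im=np.vstack([a,b]);cv2.imwrite('pics/a0.png',cv2.resize(np.hstack([a,b]),(800,300)))
s=read_state();print({k:np.round(v,3) for k,v in s.items()},robot.nose_length)
for n in('side','top'):
    m=camera_model(n);print(n,ray(m,(256,192)),m['camera_matrix'])
E
```

```text
{'t': np.float64(0.1), 'joints': array([-1.407,  0.246,  1.559,  0.   ,  1.339, -0.174]), 'joint_vel': array([-0.   , -0.002, -0.004, -0.001,  0.002, -0.001]), 'tau': array([-0.0000e+00, -4.1692e+01, -3.1552e+01,  6.9000e-02,  3.1000e-02,
       -0.0000e+00]), 'tool_pos': array([ 0.215, -0.613,  0.229]), 'ee_rot': array([-3.095, -0.528, -0.   ]), 'contact_force': array([-0.439, -0.606, -0.432]), 'wrist_torque': array([ 0.006, -0.013,  0.047]), 'grasp_force': np.float64(0.0), 'gripper_width': np.float64(1.0)} 0.025
side (array([ 0.47879844, -0.90053604,  1.12901108]), array([ 0.08642968,  0.69252769, -0.71619502])) [[474.49112591   0.         258.66740735]
 [  0.         474.49112591 179.76447639]
 [  0.           0.           1.        ]]
top (array([ 0.29287395, -0.01878308,  1.79763316]), array([ 0.20603456, -0.00763783, -0.97851491])) [[444.52918341   0.         249.81707826]
 [  0.         444.52918341 196.41983395]
 [  0.           0.           1.        ]]
```

View pics/s0.png

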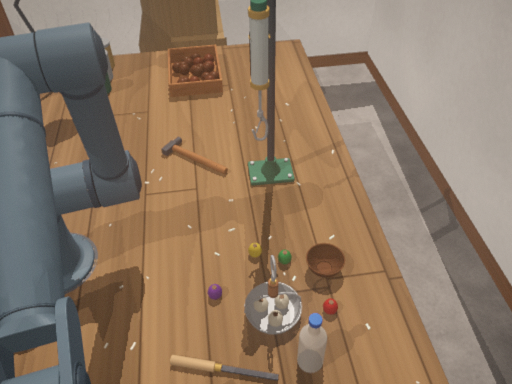

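View pics/t0.png

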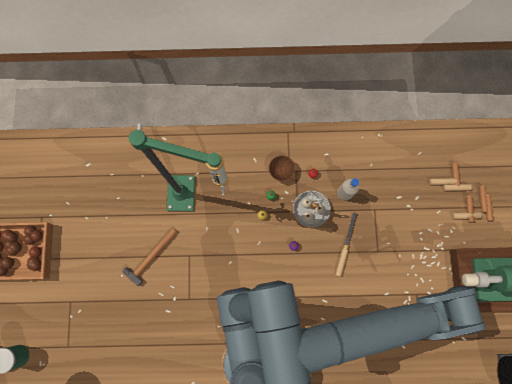

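Side view: pan at about (273,308) with handle (273,288), hook at about (261,130). Top view: pan at (312,209), hook near (222,180). The look-alike knobs are loose on the bench (side: yellow 255,250, green 285,257, purple 215,292, red 331,307). The ivory ones are in the dish. One close crop of both will confirm this.

```bash
python3 - <<'E'
from h import *
a=np.load('pics/s0.npy');b=np.load('pics/t0.npy')
c=lambda im,x,y,w,h:cv2.resize(im[y:y+h,x:x+w],(400,300),interpolation=cv2.INTER_CUBIC)
cv2.imwrite('pics/c0.png',np.vstack([np.hstack([c(a,223,250,100,75),c(a,221,85,100,75)]),np.hstack([c(b,272,170,80,60),c(b,182,140,80,60)])]))
E
```

```text
(no output)
```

View pics/c0.png

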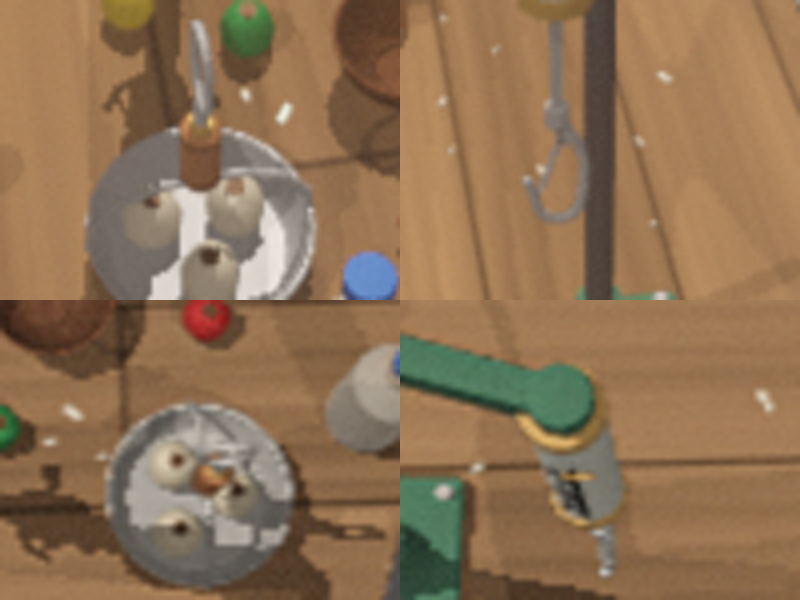

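The dish holds three ivory knobs. The link is nearly edge-on to the side camera at (272,257)–(274,280), and the hook's bowl is at (260,140) with its mouth to the left. Next I measure the poses.

```bash
python3 - <<'E'
from h import *
S=camera_model('side');T=camera_model('top')
b=np.load('pics/t0.npy');a=np.load('pics/s0.npy')
pr=lambda n,p:print(n,np.round(p,4))
pr('rim ctr top z.034',plane(T,(312.2,208.8),.034))
h,e=tri(ray(S,(273,280.5)),ray(T,(314.6,205.6)));pr('handle top (z~.146)',h);print(e)
lt=[plane(S,(272.2,256.7),z) for z in (.236,.239)];pr('linktop by plane',lt)
# side plane y=pan y
for n,uv in dict(hooktip=(252.8,130),bowlbot=(260.2,140),neck=(260,113.8),backmax=(268,129)).items():
    print(n,[np.round(v,4) for v in ray(S,uv)])
# base plate
hsv=cv2.cvtColor(b,cv2.COLOR_BGR2HSV);m=((hsv[:,:,0]>60)&(hsv[:,:,0]<90)&(hsv[:,:,1]>80)).astype(np.uint8)
m2=m.copy();m2[:,:160]=0;m2[:,200:]=0;m2[:172]=0;m2[220:]=0
pts=cv2.findNonZero(m2);r=cv2.minAreaRect(pts);print(r)
bx=np.array([plane(T,p,.012) for p in cv2.boxPoints(r)]);pr('plate',bx);pr('ctr',bx.mean(0))
c,d=ray(T,(182+160/5,140+98/5));pr('armend z.70',plane(T,(214,159.6),.69))
pr('stem end top view',[plane(T,(222.6,194),z) for z in (.3,.35,.4)])
pr('tube bottom',[plane(T,(182+38.5,140+41.5),z) for z in (.5,.55)])
E
```

```text
rim ctr top z.034 [ 0.5898 -0.2566  0.034 ]
handle top (z~.146) [ 0.59   -0.2516  0.1401]
0.011982973220110028
linktop by plane [[ 0.5937 -0.2495  0.236 ]
 [ 0.5933 -0.2517  0.239 ]]
hooktip [array([ 0.4788, -0.9005,  1.129 ]), array([ 0.094 ,  0.7795, -0.6194])]
bowlbot [array([ 0.4788, -0.9005,  1.129 ]), array([ 0.1072,  0.7643, -0.6359])]
neck [array([ 0.4788, -0.9005,  1.129 ]), array([ 0.1123,  0.7974, -0.5929])]
backmax [array([ 0.4788, -0.9005,  1.129 ]), array([ 0.1257,  0.776 , -0.6181])]
((180.0, 193.0), (34.0, 26.0), 90.0)
plate [[0.7455 0.3343 0.012 ]
 [0.7429 0.2264 0.012 ]
 [0.6001 0.2259 0.012 ]
 [0.6026 0.3322 0.012 ]]
ctr [0.6728 0.2797 0.012 ]
armend z.70 [0.6143 0.0791 0.69  ]
stem end top view [[0.604  0.0846 0.3   ]
 [0.5936 0.0812 0.35  ]
 [0.5832 0.0777 0.4   ]]
tube bottom [[0.6009 0.0767 0.5   ]
 [0.589  0.0731 0.55  ]]
```

Emit:
play_rows([
  [0, 0, 0, 5, 1],
  [0, 0, 0, 5, 1],
])

```text
t: 0.3
tool_pos: [0.2154, -0.613, 0.2299]
ee_rot: [-3.116, -0.392, 0.0]
contact_force: [0.3, 0.1, 0.6]
gripper_width: 0.996
grasp_force: 0.0
```

Hook seat is at about (0.617, 0.080, 0.321) with stand yaw about 0. The handle is at about (0.59, -0.255, 0.117). The handle calls for a sideways grip, but the moves only shift and spin the tool. I'll check, high in free air, what the arm does with orientation at the edge of its reach.

Emit:
play_rows([
  [0, 0, -5, 0, 1],
  [0, 0, -10, 0, 1],
  [0, 0, -15, 0, 1],
  [0, 0, -20, 0, 1],
  [0, 0, -25, 0, 1],
])

```text
t: 0.8
tool_pos: [0.2154, -0.6128, 0.4823]
ee_rot: [-3.116, -0.396, 0.0]
contact_force: [-0.3, -0.2, 0.7]
gripper_width: 1.002
grasp_force: 0.0
```

Emit:
play_rows([
  [0, 0, -5, 0, 1],
  [0, 0, -10, 0, 1],
  [0, 0, -15, 0, 1],
  [0, 0, -20, 0, 1],
  [0, 0, -25, 0, 1],
])

```text
t: 1.3
tool_pos: [0.2153, -0.6124, 0.7301]
ee_rot: [3.115, 0.396, 0.0]
contact_force: [1.2, -1.1, 2.2]
gripper_width: 1.002
grasp_force: 0.0
```

```bash
python3 -c "
from h import *
s=read_state();print({k:np.round(s[k],3) for k in ('joints','tool_pos','ee_rot')})"
```

```text
{'joints': array([-1.407,  0.415,  0.431, -0.   ,  2.294, -0.089]), 'tool_pos': array([ 0.215, -0.612,  0.73 ]), 'ee_rot': array([3.115, 0.396, 0.   ])}
```

Emit:
play_rows([
  [0, 0, -5, 0, 1],
  [0, 0, -10, 0, 1],
  [0, 0, -15, 0, 1],
  [0, 0, -20, 0, 1],
  [0, 0, -25, 0, 1],
])

```text
t: 1.8
tool_pos: [0.1939, -0.5511, 0.8244]
ee_rot: [3.093, 0.391, 0.007]
contact_force: [0.3, -0.4, 0.8]
gripper_width: 1.001
grasp_force: 0.0
```

Emit:
play_rows([
  [0, 5, 0, 0, 1],
  [0, 10, 0, 0, 1],
  [0, 15, 0, 0, 1],
])

```text
t: 2.1
tool_pos: [0.2086, -0.623, 0.7714]
ee_rot: [3.074, 0.388, 0.013]
contact_force: [-0.1, 0.3, -0.0]
gripper_width: 0.999
grasp_force: 0.0
```

```bash
python3 -c "
from h import *
s=read_state();print({k:np.round(s[k],3) for k in ('joints','tool_pos','ee_rot')})"
```

```text
{'joints': array([-1.423,  0.561,  0.128,  0.011,  2.409, -0.094]), 'tool_pos': array([ 0.209, -0.623,  0.771]), 'ee_rot': array([3.074, 0.388, 0.013])}
```

```bash
python3 -c "
from h import *
print([x for x in dir(robot) if x[0]!='_'])
for x in dir(robot):
    if x[0]!='_': print(x, str(getattr(robot,x))[:300])"
```

```text
['IKError', 'nose_length']
IKError <class 'workcell.IKError'>
nose_length 0.025
```

Emit:
play_rows([
  [0, 0, 5, 0, 1],
  [0, 0, 10, 0, 1],
  [0, 0, 10, 0, 1],
])

```text
t: 2.4
tool_pos: [0.2101, -0.6266, 0.6686]
ee_rot: [3.077, 0.388, 0.013]
contact_force: [0.2, -0.7, -0.0]
gripper_width: 0.996
grasp_force: 0.0
```

```bash
python3 -c "
from h import *
s=read_state();print({k:np.round(s[k],4) for k in ('joints','tool_pos','ee_rot')})"
```

```text
{'joints': array([-1.4215,  0.3024,  0.7023,  0.0088,  2.0964, -0.0971]), 'tool_pos': array([ 0.2101, -0.6266,  0.6686]), 'ee_rot': array([3.0769, 0.3882, 0.0133])}
```

Tilt picked up at the reach limit stays afterwards, so I can build it up by pushing along tool y (radially outward) at full stretch.

Emit:
play_rows([
  [0, 5, 0, 0, 1],
  [0, 10, 0, 0, 1],
  [0, 15, 0, 0, 1],
  [0, 20, 0, 0, 1],
  [0, 25, 0, 0, 1],
])

```text
t: 2.9
tool_pos: [0.241, -0.7631, 0.6272]
ee_rot: [3.052, 0.384, 0.021]
contact_force: [0.3, 0.4, 0.2]
gripper_width: 1.001
grasp_force: 0.0
```

Emit:
play_rows([
  [0, 5, 0, 0, 1],
  [0, 10, 0, 0, 1],
  [0, 15, 0, 0, 1],
  [0, 20, 0, 0, 1],
  [0, 25, 0, 0, 1],
])

```text
t: 3.4
tool_pos: [0.2492, -0.815, 0.5685]
ee_rot: [3.017, 0.38, 0.029]
contact_force: [-0.0, 0.2, 0.8]
gripper_width: 1.001
grasp_force: 0.0
```

Emit:
play_rows([
  [0, 50, 0, 0, 1],
])

```text
t: 3.5
tool_pos: [0.2522, -0.8318, 0.5536]
ee_rot: [2.991, 0.377, 0.035]
contact_force: [0.2, 0.3, 0.0]
gripper_width: 1.002
grasp_force: 0.0
```

Emit:
play_rows([
  [0, 50, 0, 0, 1],
])

```text
t: 3.6
tool_pos: [0.2548, -0.8483, 0.5383]
ee_rot: [2.966, 0.374, 0.041]
contact_force: [0.5, 0.5, 0.1]
gripper_width: 0.999
grasp_force: 0.0
```

```bash
python3 -c "
from h import *
s=read_state();print({k:np.round(s[k],4) for k in ('joints','tool_pos','ee_rot')})"
```

```text
{'joints': array([-1.413 ,  0.8787,  0.1265,  0.0247,  1.983 , -0.0812]), 'tool_pos': array([ 0.2548, -0.8483,  0.5383]), 'ee_rot': array([2.9655, 0.3735, 0.0415])}
```

A bigger single overshoot gives more tilt per row, so I'll push harder.

Emit:
play_rows([
  [0, 300, 0, 0, 1],
])

```text
t: 3.7
tool_pos: [0.2572, -0.8634, 0.5253]
ee_rot: [2.94, 0.37, 0.048]
contact_force: [-0.3, -0.4, -0.1]
gripper_width: 0.997
grasp_force: 0.0
```

Emit:
play_rows([
  [0, 300, 0, 0, 1],
  [0, 300, 0, 0, 1],
  [0, 300, 0, 0, 1],
])

```text
t: 4.0
tool_pos: [0.2605, -0.8931, 0.4884]
ee_rot: [2.908, 0.366, 0.055]
contact_force: [0.1, -0.8, -0.4]
gripper_width: 0.996
grasp_force: 0.0
```

```bash
python3 -c "
from h import *
s=read_state();print({k:np.round(s[k],4) for k in ('joints','tool_pos','ee_rot')})"
```

```text
{'joints': array([-1.4168,  0.9404,  0.1265,  0.0322,  1.8638, -0.0838]), 'tool_pos': array([ 0.2605, -0.8931,  0.4884]), 'ee_rot': array([2.9085, 0.366 , 0.0546])}
```

```bash
cat >> h.py <<'E'
def Rt(): return cv2.Rodrigues(np.array(read_state()['ee_rot'],float))[0]
def w2t(d): return np.round(Rt().T@np.array(d,float)*100,1)  # world m -> tool cm
def st():
    s=read_state();R=Rt();print('q',np.round(s['joints'],3),'p',np.round(s['tool_pos'],4),'\nR cols x,y,z',np.round(R.T,3).tolist(),
      'tilt %.3f az %.1f'%(np.arccos(-R[2,2]),np.degrees(np.arctan2(R[1,2],R[0,2]))))
E
python3 -c "
from h import *
st();p=read_state()['tool_pos'];print(w2t((np.array([.86,-.23,.55])-p)))"
```

```text
q [-1.417  0.94   0.126  0.032  1.864 -0.084] p [ 0.2605 -0.8931  0.4884] 
R cols x,y,z [[0.968, 0.249, 0.011], [0.241, -0.947, 0.211], [0.063, -0.202, -0.977]] tilt 0.213 az -72.8
[ 74.6 -47.1 -15.7]
```

Emit:
play_rows([
  [3.7, -2.4, -0.8, 0, 1],
  [7.4, -4.8, -1.6, 0, 1],
  [11.1, -7.2, -2.4, 0, 1],
  [14.8, -9.4, -3.2, 0, 1],
  [18.6, -11.8, -4, 0, 1],
])

```text
t: 4.5
tool_pos: [0.4107, -0.7252, 0.5057]
ee_rot: [2.908, 0.366, 0.055]
contact_force: [-0.6, 0.4, 0.4]
gripper_width: 1.002
grasp_force: 0.0
```

Emit:
play_rows([
  [3.7, -2.4, -0.8, 0, 1],
  [7.4, -4.8, -1.6, 0, 1],
  [11.1, -7.2, -2.4, 0, 1],
  [14.8, -9.4, -3.2, 0, 1],
  [18.6, -11.8, -4, 0, 1],
])

```text
t: 5.0
tool_pos: [0.5599, -0.5592, 0.522]
ee_rot: [2.908, 0.365, 0.055]
contact_force: [0.4, -0.0, -0.3]
gripper_width: 1.001
grasp_force: 0.0
```

Emit:
play_rows([
  [3.7, -2.4, -0.8, 0, 1],
  [7.4, -4.8, -1.6, 0, 1],
  [11.1, -7.2, -2.4, 0, 1],
  [14.8, -9.4, -3.2, 0, 1],
  [18.6, -11.8, -4, 0, 1],
])

```text
t: 5.5
tool_pos: [0.7091, -0.393, 0.5383]
ee_rot: [2.908, 0.366, 0.056]
contact_force: [0.4, 0.6, 0.7]
gripper_width: 1.001
grasp_force: 0.0
```

Emit:
play_rows([
  [3.7, -2.4, -0.8, 0, 1],
  [7.4, -4.8, -1.6, 0, 1],
  [11.1, -7.2, -2.4, 0, 1],
  [14.8, -9.4, -3.2, 0, 1],
  [18.6, -11.8, -4, 0, 1],
])

```text
t: 6.0
tool_pos: [0.8463, -0.2247, 0.5392]
ee_rot: [2.908, 0.368, 0.058]
contact_force: [-0.0, -1.4, 0.8]
gripper_width: 0.997
grasp_force: 0.0
```

```bash
python3 -c "
from h import *
st()"
```

```text
q [-0.339  0.881  0.126 -0.186  1.997  0.891] p [ 0.8463 -0.2247  0.5392] 
R cols x,y,z [[0.968, 0.25, 0.013], [0.242, -0.947, 0.212], [0.065, -0.202, -0.977]] tilt 0.214 az -72.1
```

Emit:
play_rows([
  [52, 30, 0, 0, 1],
])

```text
t: 6.1
tool_pos: [0.8621, -0.2248, 0.5275]
ee_rot: [2.894, 0.381, 0.1]
contact_force: [-0.4, -0.2, -0.6]
gripper_width: 1.001
grasp_force: 0.0
```

Emit:
play_rows([
  [52, 30, 0, 0, 1],
])

```text
t: 6.2
tool_pos: [0.8745, -0.2344, 0.5176]
ee_rot: [2.879, 0.375, 0.139]
contact_force: [-0.3, -0.3, -0.0]
gripper_width: 1.0
grasp_force: 0.0
```

Emit:
play_rows([
  [52, 30, 0, 0, 1],
])

```text
t: 6.3
tool_pos: [0.887, -0.2406, 0.5076]
ee_rot: [2.865, 0.374, 0.176]
contact_force: [-0.8, -0.1, 0.3]
gripper_width: 0.997
grasp_force: 0.0
```

Emit:
play_rows([
  [52, 30, 0, 0, 1],
])

```text
t: 6.4
tool_pos: [0.8991, -0.2454, 0.4987]
ee_rot: [2.85, 0.375, 0.213]
contact_force: [-0.1, -0.1, 0.2]
gripper_width: 0.998
grasp_force: 0.0
```

Emit:
play_rows([
  [52, 30, 0, 0, 1],
])

```text
t: 6.5
tool_pos: [0.9106, -0.2494, 0.4912]
ee_rot: [2.835, 0.376, 0.251]
contact_force: [-0.3, -0.0, -0.1]
gripper_width: 0.998
grasp_force: 0.0
```

Emit:
play_rows([
  [52, 30, 0, 0, 1],
])

```text
t: 6.6
tool_pos: [0.9214, -0.2527, 0.4853]
ee_rot: [2.82, 0.378, 0.288]
contact_force: [-0.4, -0.2, -1.0]
gripper_width: 1.001
grasp_force: 0.0
```

Emit:
play_rows([
  [52, 30, 0, 0, 1],
])

```text
t: 6.7
tool_pos: [0.9317, -0.2556, 0.481]
ee_rot: [2.803, 0.379, 0.326]
contact_force: [-0.0, 0.5, -0.2]
gripper_width: 1.0
grasp_force: 0.0
```

Emit:
play_rows([
  [52, 30, 0, 0, 1],
])

```text
t: 6.8
tool_pos: [0.9413, -0.258, 0.4782]
ee_rot: [2.786, 0.381, 0.364]
contact_force: [0.5, -0.4, -0.5]
gripper_width: 1.0
grasp_force: 0.0
```

```bash
python3 -c "
from h import *
st()"
```

```text
q [-0.344  0.968  0.127 -0.152  1.675  0.911] p [ 0.9413 -0.258   0.4782] 
R cols x,y,z [[0.933, 0.297, 0.206], [0.219, -0.918, 0.33], [0.287, -0.262, -0.921]] tilt 0.399 az -42.5
```

Emit:
play_rows([
  [52, 32, 0, 0, 1],
])

```text
t: 6.9
tool_pos: [0.9499, -0.2611, 0.4771]
ee_rot: [2.769, 0.383, 0.401]
contact_force: [0.6, -0.3, -0.2]
gripper_width: 1.0
grasp_force: 0.0
```

Emit:
play_rows([
  [52, 32, 0, 0, 1],
])

```text
t: 7.0
tool_pos: [0.9579, -0.264, 0.4775]
ee_rot: [2.751, 0.384, 0.439]
contact_force: [0.3, -0.4, 0.2]
gripper_width: 1.001
grasp_force: 0.0
```

Emit:
play_rows([
  [52, 32, 0, 0, 1],
])

```text
t: 7.1
tool_pos: [0.9653, -0.2664, 0.4793]
ee_rot: [2.732, 0.385, 0.476]
contact_force: [0.8, -0.3, 0.3]
gripper_width: 1.003
grasp_force: 0.0
```

Emit:
play_rows([
  [52, 32, 0, 0, 1],
])

```text
t: 7.2
tool_pos: [0.9721, -0.2684, 0.4825]
ee_rot: [2.713, 0.386, 0.513]
contact_force: [0.3, -0.5, -0.3]
gripper_width: 1.001
grasp_force: 0.0
```

Emit:
play_rows([
  [52, 32, 0, 0, 1],
])

```text
t: 7.3
tool_pos: [0.9785, -0.2699, 0.487]
ee_rot: [2.693, 0.388, 0.55]
contact_force: [-0.6, 0.1, -0.1]
gripper_width: 1.001
grasp_force: 0.0
```

Emit:
play_rows([
  [52, 32, 0, 0, 1],
])

```text
t: 7.4
tool_pos: [0.9842, -0.2709, 0.4929]
ee_rot: [2.673, 0.389, 0.587]
contact_force: [-0.4, -0.3, -0.3]
gripper_width: 1.0
grasp_force: 0.0
```

Emit:
play_rows([
  [52, 32, 0, 0, 1],
])

```text
t: 7.5
tool_pos: [0.9894, -0.2714, 0.5001]
ee_rot: [2.653, 0.39, 0.623]
contact_force: [0.3, -0.4, 0.1]
gripper_width: 0.999
grasp_force: 0.0
```

Emit:
play_rows([
  [52, 32, 0, 0, 1],
])

```text
t: 7.6
tool_pos: [0.994, -0.2716, 0.5082]
ee_rot: [2.632, 0.391, 0.658]
contact_force: [-1.6, -0.2, 0.3]
gripper_width: 1.0
grasp_force: 0.0
```

Emit:
play_rows([
  [52, 32, 0, 0, 1],
])

```text
t: 7.7
tool_pos: [0.998, -0.2714, 0.5174]
ee_rot: [2.611, 0.391, 0.693]
contact_force: [-0.2, 0.2, 0.2]
gripper_width: 1.0
grasp_force: 0.0
```

Emit:
play_rows([
  [52, 32, 0, 0, 1],
])

```text
t: 7.8
tool_pos: [1.0015, -0.2709, 0.5276]
ee_rot: [2.59, 0.392, 0.727]
contact_force: [0.4, -0.3, 0.1]
gripper_width: 1.001
grasp_force: 0.0
```

Emit:
play_rows([
  [52, 32, 0, 0, 1],
])

```text
t: 7.9
tool_pos: [1.0043, -0.27, 0.5386]
ee_rot: [2.569, 0.393, 0.761]
contact_force: [0.9, -0.4, -0.1]
gripper_width: 0.999
grasp_force: 0.0
```

Emit:
play_rows([
  [52, 32, 0, 0, 1],
])

```text
t: 8.0
tool_pos: [1.0066, -0.2687, 0.5506]
ee_rot: [2.547, 0.393, 0.794]
contact_force: [0.2, 0.9, 0.6]
gripper_width: 0.993
grasp_force: 0.0
```

Emit:
play_rows([
  [52, 32, 0, 0, 1],
])

```text
t: 8.1
tool_pos: [1.0084, -0.2671, 0.5633]
ee_rot: [2.526, 0.393, 0.826]
contact_force: [-0.0, -0.8, -1.5]
gripper_width: 0.999
grasp_force: 0.0
```

Emit:
play_rows([
  [52, 32, 0, 0, 1],
])

```text
t: 8.2
tool_pos: [1.0095, -0.2651, 0.5769]
ee_rot: [2.504, 0.394, 0.858]
contact_force: [0.4, 0.5, -0.4]
gripper_width: 1.002
grasp_force: 0.0
```

```bash
python3 -c "
from h import *
st()"
```

```text
q [-0.34   0.92   0.127 -0.104  1.304  0.904] p [ 1.0095 -0.2651  0.5769] 
R cols x,y,z [[0.764, 0.405, 0.502], [0.117, -0.852, 0.51], [0.634, -0.331, -0.699]] tilt 0.797 az -27.6
```

Emit:
play_rows([
  [55, 25, 0, 0, 1],
])

```text
t: 8.3
tool_pos: [1.0115, -0.2581, 0.5903]
ee_rot: [2.482, 0.393, 0.888]
contact_force: [0.3, 0.6, 0.0]
gripper_width: 0.997
grasp_force: 0.0
```

Emit:
play_rows([
  [55, 25, 0, 0, 1],
])

```text
t: 8.4
tool_pos: [1.0136, -0.2489, 0.6037]
ee_rot: [2.46, 0.395, 0.919]
contact_force: [1.2, -0.1, -0.9]
gripper_width: 1.0
grasp_force: 0.0
```

Emit:
play_rows([
  [55, 25, 0, 0, 1],
])

```text
t: 8.5
tool_pos: [1.0147, -0.2403, 0.6179]
ee_rot: [2.439, 0.396, 0.949]
contact_force: [0.7, -0.3, -0.0]
gripper_width: 0.998
grasp_force: 0.0
```

Emit:
play_rows([
  [55, 25, 0, 0, 1],
])

```text
t: 8.6
tool_pos: [1.015, -0.232, 0.6329]
ee_rot: [2.417, 0.396, 0.979]
contact_force: [0.6, -0.5, -0.1]
gripper_width: 0.999
grasp_force: 0.0
```

Emit:
play_rows([
  [55, 25, 0, 0, 1],
])

```text
t: 8.7
tool_pos: [1.0145, -0.2239, 0.6484]
ee_rot: [2.395, 0.397, 1.008]
contact_force: [0.5, 0.4, 0.5]
gripper_width: 0.997
grasp_force: 0.0
```

```bash
python3 -c "
from h import *
st();R=Rt()
# spin so y_tool is horizontal
x,y=R[:,0],R[:,1];d=np.degrees(np.arctan2(-y[2],-x[2]*1));print('zero of y_z at spins',np.degrees(np.arctan2(y[2],x[2])),np.degrees(np.arctan2(y[2],x[2]))-180)
p=read_state()['tool_pos'];print(w2t(np.array([.45,-.2,.4])-p))"
```

```text
q [-0.299  0.866  0.127 -0.117  1.222  0.929] p [ 1.0145 -0.2239  0.6484] 
R cols x,y,z [[0.682, 0.446, 0.58], [0.069, -0.829, 0.556], [0.728, -0.339, -0.596]] tilt 0.933 az -25.0
zero of y_z at spins 43.77420366730524 -136.22579633269476
[-51.8 -19.7 -27.1]
```

Emit:
play_rows([
  [-4, -1.5, -2, 8.5, 1],
  [-8, -3, -4, 17, 1],
  [-12, -4.5, -6, 25.5, 1],
  [-16, -6, -8, 34, 1],
  [-20, -7.5, -10, 42.5, 1],
])

```text
t: 9.2
tool_pos: [0.8383, -0.2185, 0.5685]
ee_rot: [2.568, -0.362, 1.248]
contact_force: [0.4, -0.2, -0.2]
gripper_width: 0.998
grasp_force: 0.0
```

```bash
python3 -c "
from h import *
st();R=Rt();x,y=R[:,0],R[:,1];print('spin',np.degrees(np.arctan2(y[2],x[2])))
S=camera_model('side');T=camera_model('top')
print('bottle',plane(S,(311,366),0),'bowl',plane(S,(326,268),.03))
p=read_state()['tool_pos'];print(w2t(np.array([.45,-.188,.34])-p))"
```

```text
q [-0.369  0.203  1.189 -0.073  0.819  1.505] p [ 0.8383 -0.2185  0.5685] 
R cols x,y,z [[0.599, -0.108, 0.793], [-0.333, -0.935, 0.125], [0.728, -0.339, -0.596]] tilt 0.932 az -25.0
spin 8.9526568738684
bottle [ 0.66267041 -0.41345561  0.        ] bowl [ 0.76143019 -0.16095555  0.03      ]
[-41.7   7.2 -15.7]
```

Emit:
play_rows([
  [-4.2, 0.7, -1.6, 4, 1],
  [-8.4, 1.4, -3.2, 9, 1],
  [-12.6, 2.1, -4.8, 9, 1],
  [-16.8, 2.8, -6.4, 9, 1],
  [-21, 3.5, -8, 9, 1],
])

```text
t: 9.7
tool_pos: [0.6426, -0.2027, 0.4546]
ee_rot: [2.582, -0.565, 1.298]
contact_force: [-0.1, 0.1, 0.4]
gripper_width: 1.001
grasp_force: 0.0
```

```bash
python3 -c "
from h import *
st();R=Rt();x,y=R[:,0],R[:,1];print('spin',np.degrees(np.arctan2(y[2],x[2])))
p=read_state()['tool_pos'];print(w2t(np.array([.45,-.188,.34])-p))"
```

```text
q [-0.49  -0.266  1.847  0.073  0.63   1.474] p [ 0.6426 -0.2027  0.4546] 
R cols x,y,z [[0.542, -0.247, 0.803], [-0.42, -0.908, 0.005], [0.728, -0.34, -0.596]] tilt 0.932 az -25.0
spin 0.3301413412443521
[-20.    6.7  -7.7]
```

Emit:
play_rows([
  [-4, 1.3, -1.5, 0, 1],
  [-8, 2.7, -3, 0, 1],
  [-12, 4, -4.6, 0, 1],
  [-16, 5.4, -6.2, 0, 1],
  [-20, 6.7, -7.7, 0, 1],
])

```text
t: 10.2
tool_pos: [0.4505, -0.1877, 0.3403]
ee_rot: [2.582, -0.563, 1.297]
contact_force: [-0.9, 0.2, 1.5]
gripper_width: 0.997
grasp_force: 0.0
```

```bash
python3 -c "
from h import *
m=camera_model('wrist');print({k:np.round(v,3).tolist() for k,v in m.items()})
st();im=save('wrist','w1',None,1.5)
p=read_state()['tool_pos'];print(w2t(np.array([.489,-.207,.204])-p))"
```

```text
{'camera_matrix': [[297.319, 0.0, 252.681], [0.0, 297.319, 190.316], [0.0, 0.0, 1.0]], 'rvec': [1.449, -2.259, 0.778], 'tvec': [0.016, 0.628, 0.14]}
q [-0.774 -0.826  2.396  0.419  0.712  1.032] p [ 0.4505 -0.1877  0.3403] 
R cols x,y,z [[0.543, -0.246, 0.803], [-0.419, -0.908, 0.005], [0.728, -0.339, -0.596]] tilt 0.932 az -25.0
[-7.3  0.1 11.5]
```

View pics/w1.png

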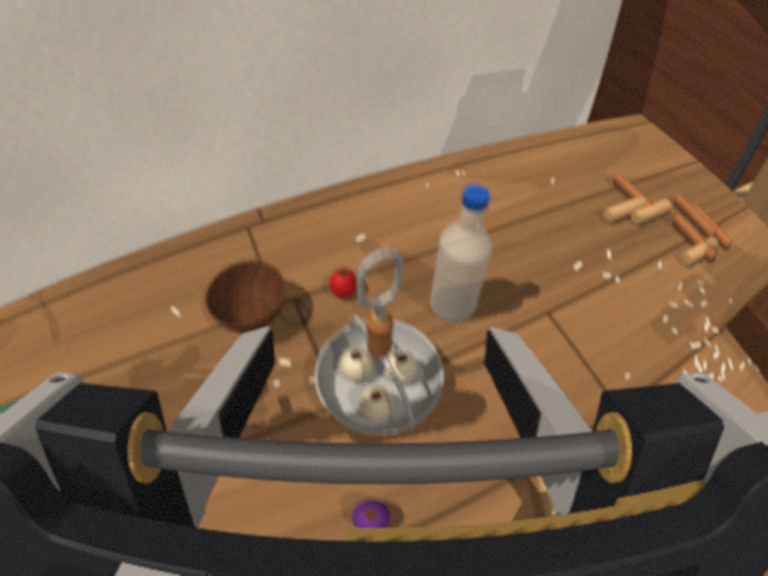

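Wrist view (1.5x): handle at (379,336), link ring around (380,278) facing the camera broadly, and the bow runs from the rim at about (350,320) to (410,425). Next I compute the handle position and pan yaw.

```bash
cat >> h.py <<'E'
def wray(uv,m=None):
    m=m or camera_model('wrist');K=np.array(m['camera_matrix']);R=cv2.Rodrigues(np.array(m['rvec'],float))[0];t=np.array(m['tvec'],float).ravel()
    v=np.array([uv[0]-K[0,2],uv[1]-K[1,2]])/K[0,0];r=np.hypot(*v)+1e-12
    return -R.T@t, R.T@np.r_[np.sin(r)*v/r,np.cos(r)]
def wplane(uv,z):
    c,d=wray(uv);return c+d*(z-c[2])/d[2]
E
python3 - <<'E'
from h import *
S=camera_model('side');T=camera_model('top')
W=lambda u,v:wray((u/1.5,v/1.5))
for n,w,uv,z in (('handletop',(379,318),(273,280.5),.146),('handlebot',(379.5,354),(273.2,295.5),.088),('linktop',(383,251),(272.2,256.7),.239)):
    print(n,np.round(tri(W(*w),ray(S,uv))[0],4),np.round(tri(W(*w),ray(S,uv))[1],4), np.round(wplane((w[0]/1.5,w[1]/1.5),z),4))
# handle-top triang with top view
a=wplane((350/1.5,320/1.5),.034);b=wplane((410/1.5,425/1.5),.034);print(a,b,np.linalg.norm(a-b),np.degrees(np.arctan2(*(a-b)[1::-1])))
l=wplane((362/1.5,285/1.5),.2);r=wplane((402/1.5,275/1.5),.2);print('link sides',l,r,np.degrees(np.arctan2(*(l-r)[1::-1])))
print('cam',wray((200,200))[0])
E
```

```text
handletop [ 0.5918 -0.2502  0.1338] 0.0115 [ 0.5785 -0.2486  0.146 ]
handlebot [ 0.5915 -0.25    0.0648] 0.0142 [ 0.5728 -0.2468  0.088 ]
linktop [ 0.5891 -0.2515  0.2319] 0.0125 [ 0.5764 -0.2506  0.239 ]
[ 0.65685219 -0.2466239   0.034     ] [ 0.50678485 -0.25221487  0.034     ] 0.15017145832638049 2.1336485468434185
link sides [ 0.58136048 -0.23450098  0.2       ] [ 0.57710146 -0.26874618  0.2       ] 82.91063026272845
cam [ 0.37608096 -0.15348894  0.48778125]
```

Pan yaw is about 2°, well aligned with the hook. I move to 10 cm short of the handle and re-look.

```bash
python3 -c "
from h import *
p=read_state()['tool_pos'];print(w2t(np.array([.511,-.216,.182])-p))"
```

```text
[-7.6 -0.1 14.8]
```

Emit:
play_rows([
  [-2, 0, 3.7, 0, 1],
  [-4, 0, 7.4, 0, 1],
  [-6, 0, 11, 0, 1],
  [-7.6, 0, 14.8, 0, 1],
  [-7.6, 0, 14.8, 0, 1],
])

```text
t: 10.75
tool_pos: [0.5168, -0.2189, 0.1854]
ee_rot: [2.591, -0.569, 1.285]
contact_force: [-0.3, 0.8, 0.2]
gripper_width: 1.0
grasp_force: 0.0
```

```bash
python3 -c "
from h import *
st();im=save('wrist','w2',None,1.5)"
```

```text
q [-0.701 -0.301  2.38   0.937  0.262  0.485] p [ 0.5168 -0.2189  0.1854] 
R cols x,y,z [[0.549, -0.252, 0.797], [-0.42, -0.907, 0.002], [0.722, -0.336, -0.605]] tilt 0.922 az -25.0
```

View pics/w2.png

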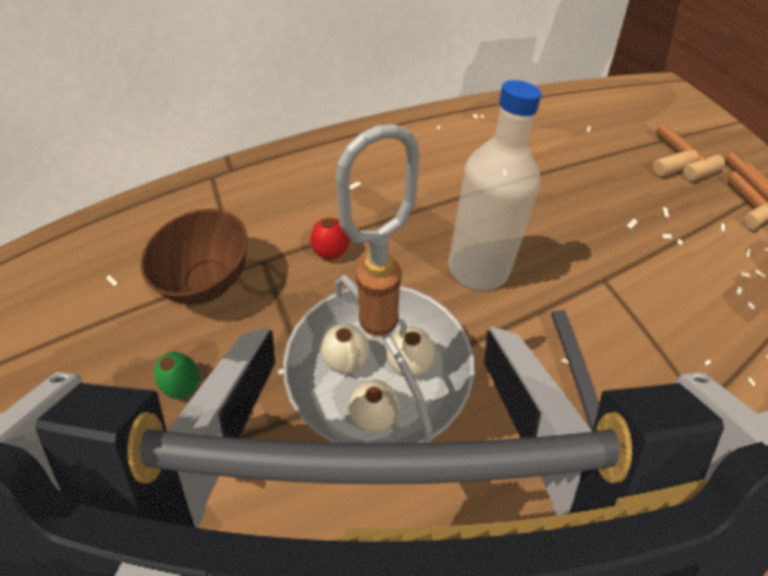

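```bash
python3 - <<'E'
from h import *
for n,uv,z in (('htop',(379,268),.146),('hmid',(379,299),.117),('hfoot',(379,330),.088),('linktop',(380,128),.239)):
    print(n,np.round(wplane((uv[0]/1.5,uv[1]/1.5),z),4))
c=wray((0,0))[0];p=read_state()['tool_pos'];print('cam in tool',Rt().T@(c-p))
h=np.array([.585,-.251,.119]);R=Rt();print('h in tool',(R.T@(h-p)*100))
E
```

```text
htop [ 0.5949 -0.2559  0.146 ]
hmid [ 0.5939 -0.2555  0.117 ]
hfoot [ 0.5895 -0.2536  0.088 ]
linktop [ 0.5955 -0.2564  0.239 ]
cam in tool [ 0.07820405  0.00058813 -0.15533655]
h in tool [-0.89645813  0.01438587 10.08141776]
```

Handle is at about (0.592, -0.255, 0.119), centred between the fingers and 10.6 cm ahead. I advance.

Emit:
play_rows([
  [0, 0, 2.5, 0, 1],
  [0, 0, 5, 0, 1],
  [0, 0, 7.5, 0, 1],
  [-0.2, 0, 10, 0, 1],
  [-0.2, 0, 10, 0, 1],
])

```text
t: 11.3
tool_pos: [0.5857, -0.2589, 0.1278]
ee_rot: [2.591, -0.559, 1.308]
contact_force: [-0.2, 0.7, 0.7]
gripper_width: 0.998
grasp_force: 0.0
```

```bash
python3 -c "
from h import *
st();h=np.array([.592,-.255,.119]);print('h in tool cm',w2t(h-np.array(read_state()['tool_pos'])))"
```

```text
q [-0.676  0.057  2.204  1.753  0.208 -0.335] p [ 0.5857 -0.2589  0.1278] 
R cols x,y,z [[0.54, -0.247, 0.804], [-0.411, -0.912, -0.004], [0.734, -0.328, -0.594]] tilt 0.935 az -24.1
h in tool cm [-0.5 -0.6  0.9]
```

Emit:
play_rows([
  [-0.2, -0.5, 0.2, 0, 1],
  [-0.2, -0.5, 0.2, 0, 0.2],
  [-0.2, -0.5, 0.2, 0, -0.2],
], newtons=15)

```text
t: 11.6
tool_pos: [0.5867, -0.255, 0.1265]
ee_rot: [2.59, -0.555, 1.314]
contact_force: [0.8, -0.2, 0.3]
gripper_width: 0.868
grasp_force: 0.0
```

```bash
python3 -c "
from h import *
st();h=np.array([.592,-.255,.119]);print('h in tool cm',w2t(h-np.array(read_state()['tool_pos'])));save('wrist','w3',(120,60,392,264),2.5)"
```

```text
q [-0.669  0.059  2.207  1.796  0.209 -0.376] p [ 0.5867 -0.255   0.1265] 
R cols x,y,z [[0.538, -0.245, 0.806], [-0.408, -0.913, -0.005], [0.738, -0.326, -0.591]] tilt 0.938 az -23.8
h in tool cm [-0.3 -0.2  0.8]
```

View pics/w3.png

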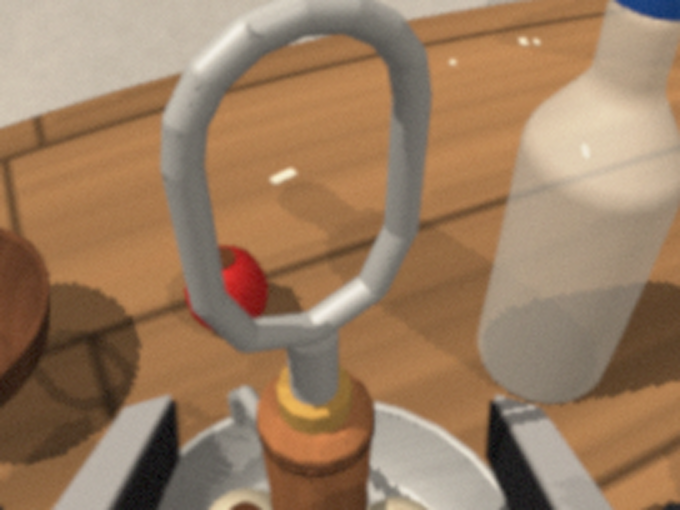

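The handle sits between the fingers, about 4 mm left of their centre (316 vs 333 px in the crop). I shift a little and close.

Emit:
play_rows([
  [0, -0.3, 0, 0, 0],
  [0, -0.3, 0, 0, -0.4],
  [0, -0.3, 0, 0, -0.8],
  [0, -0.3, 0, 0, -0.8],
  [0, -0.3, 0, 0, -0.8],
], newtons=15)

```text
t: 12.15
tool_pos: [0.5871, -0.2531, 0.1247]
ee_rot: [2.593, -0.555, 1.315]
contact_force: [-0.3, -0.7, 1.0]
gripper_width: 0.399
grasp_force: 0.0
```

Emit:
play_rows([
  [0, 0, 0, 0, -0.8],
  [0, 0, 0, 0, -0.8],
  [0, 0, 0, 0, -0.8],
  [0, 0, 0, 0, -0.8],
], newtons=15)

```text
t: 12.55
tool_pos: [0.5877, -0.2524, 0.125]
ee_rot: [2.594, -0.553, 1.317]
contact_force: [0.7, 4.2, 2.3]
gripper_width: 0.27
grasp_force: 15.0
```

Emit:
play_rows([
  [0, 0, 0, 0, -0.8],
  [0, 0, 0, 0, -0.8],
  [0.4, 0, -0.3, 0, -0.8],
  [0.8, 0, -0.6, 0, -0.8],
  [1.6, 0, -1.2, 0, -0.8],
], newtons=40)

```text
t: 13.05
tool_pos: [0.5837, -0.2529, 0.1404]
ee_rot: [2.6, -0.557, 1.308]
contact_force: [-0.1, 0.9, -7.1]
gripper_width: 0.266
grasp_force: 40.0
```

```bash
python3 -c "
from h import *
st();s=read_state();print(s['contact_force'],s['wrist_torque'],s['grasp_force'])"
```

```text
q [-0.672  0.017  2.212  1.576  0.208 -0.152] p [ 0.5837 -0.2529  0.1404] 
R cols x,y,z [[0.543, -0.249, 0.802], [-0.406, -0.914, -0.009], [0.735, -0.32, -0.598]] tilt 0.930 az -23.6
[-0.13485402  0.90274139 -7.1169431 ] [0.71247004 1.41025067 0.0189271 ] 39.99650403857231
```

Load is about 7 N, so the expected dip is about 55 mm. I continue lifting.

Emit:
play_rows([
  [1.2, 0, -0.9, 0, -0.8],
  [2.6, 0, -2, 0, -0.8],
  [4.2, 0, -3.2, 0, -0.8],
  [5.6, -0.1, -4.2, 0, -0.8],
  [6.8, -0.1, -5.1, 0, -0.8],
])

```text
t: 13.55
tool_pos: [0.584, -0.2527, 0.227]
ee_rot: [2.598, -0.555, 1.31]
contact_force: [0.5, -0.4, -7.1]
gripper_width: 0.266
grasp_force: 40.0
```

```bash
python3 -c "
from h import *
st();print(w2t(np.array([.5405,.0825,.2515])-np.array(read_state()['tool_pos'])))"
```

```text
q [-0.671 -0.156  2.182  0.816  0.288  0.629] p [ 0.584  -0.2527  0.227 ] 
R cols x,y,z [[0.542, -0.247, 0.803], [-0.405, -0.914, -0.008], [0.736, -0.321, -0.596]] tilt 0.932 az -23.5
[ -8.7 -28.9 -15.4]
```

Emit:
play_rows([
  [-0.2, -0.6, -0.3, 0, -0.8],
  [-0.5, -1.8, -1, 0, -0.8],
  [-1.1, -3.6, -1.9, 0, -0.8],
  [-1.7, -5.6, -3, 0, -0.8],
  [-2.4, -7.8, -4.2, 0, -0.8],
])

```text
t: 14.05
tool_pos: [0.571, -0.1615, 0.2316]
ee_rot: [2.6, -0.557, 1.308]
contact_force: [0.5, 0.8, -7.5]
gripper_width: 0.266
grasp_force: 40.0
```

Emit:
play_rows([
  [-0.7, -2.4, -1.3, 0, -0.8],
  [-1.4, -4.8, -2.5, 0, -0.8],
  [-2.2, -7.2, -3.8, 0, -0.8],
  [-2.9, -9.6, -5.1, 0, -0.8],
  [-3.6, -11.9, -6.4, 0, -0.8],
])

```text
t: 14.55
tool_pos: [0.5531, -0.0286, 0.2409]
ee_rot: [2.599, -0.557, 1.306]
contact_force: [-0.6, 0.6, -7.2]
gripper_width: 0.267
grasp_force: 40.0
```

Emit:
play_rows([
  [-0.7, -2.4, -1.3, 0, -0.8],
  [-1.4, -4.6, -2.4, 0, -0.8],
  [-2, -6.6, -3.5, 0, -0.8],
  [-2.4, -8.2, -4.3, 0, -0.8],
  [-2.7, -9.2, -4.8, 0, -0.8],
])

```text
t: 15.05
tool_pos: [0.54, 0.0756, 0.2514]
ee_rot: [2.608, -0.547, 1.301]
contact_force: [0.8, 0.2, -7.4]
gripper_width: 0.27
grasp_force: 40.0
```

```bash
python3 -c "
from h import *
st();a=save('side','s4');b=save('top','t4');w=save('wrist','w4')
c=lambda im,x,y,w,h:cv2.resize(im[y:y+h,x:x+w],(400,300),interpolation=cv2.INTER_CUBIC)
cv2.imwrite('pics/c4.png',np.vstack([np.hstack([c(a,191,75,140,105),c(a,221,95,80,60)]),np.hstack([c(b,172,150,100,75),c(w,112,10,280,210)])]))"
```

```text
q [ 0.12  -0.337  2.272 -0.901  0.536  2.741] p [0.54   0.0756 0.2514] 
R cols x,y,z [[0.551, -0.245, 0.798], [-0.399, -0.917, -0.007], [0.733, -0.315, -0.603]] tilt 0.924 az -23.2
```

View pics/c4.png

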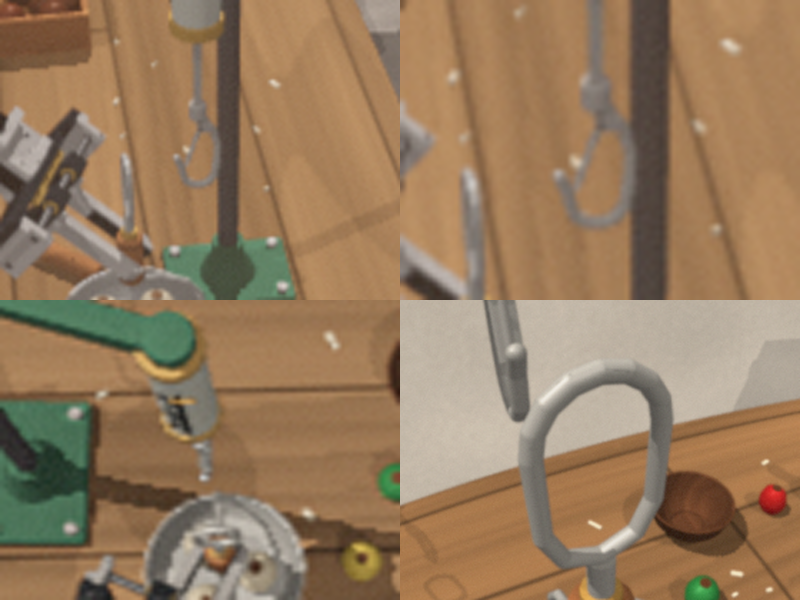

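Side crop: link top is at about (234.6,129.4) and hook tip at (253,130.6), so the heights nearly match. Now the numbers.

```bash
python3 - <<'E'
from h import *
S=camera_model('side');T=camera_model('top')
def at_y(uv,y,m=S):
    c,d=ray(m,uv);return np.round(c+d*(y-c[1])/d[1],4)
Rg=cv2.Rodrigues(np.array([2.594,-.553,1.317]))[0];pg=np.array([.5877,-.2524,.125])
hg=np.array([.592,-.255,.117]);o=Rg.T@(hg-pg)
R=Rt();p=np.array(read_state()['tool_pos']);Q=R@Rg.T
print('pan rotvec',np.round(cv2.Rodrigues(Q)[0].ravel(),3))
h=p+R@o;print('handle',h,'link',h+Q@[0,0,.119])
print('link side (y=link)',at_y((234.6,129.4),(h+Q@[0,0,.119])[1]))
for n,uv in dict(tip=(252.6,130.2),bowl=(261,140),).items():print(n,at_y(uv,.08))
w=lambda u,v:wray((112+(u-400)*.7,10+(v-300)*.7))
c,d=w(515,412);t=(.617-c[0])/d[0];print('hook bottom wrist @x=.617',c+d*t)
for u,v in((598,368),(598,555)):
  c,d=w(u,v);x=(h+Q@[0,0,.119])[0];print('link wrist',c+d*(x-c[0])/d[0])
# top view: latch/stem, hook end
print('top hook',[np.round(plane(T,(172+(205-0)/4,150+(470-300)/4),z),4) for z in (.33,.36,.39)])
E
```

```text
pan rotvec [0.005 0.009 0.004]
handle [0.54548896 0.07180008 0.24589056] link [0.54651552 0.07120621 0.36488465]
link side (y=link) [0.5486 0.0712 0.365 ]
tip [0.5965 0.08   0.3493]
bowl [0.6185 0.08   0.3129]
hook bottom wrist @x=.617 [0.617      0.07784686 0.31727483]
link wrist [0.54651552 0.07102347 0.36734638]
link wrist [0.54651552 0.07200124 0.30289776]
top hook [array([0.6029, 0.0803, 0.33  ]), array([0.5965, 0.0783, 0.36  ]), array([0.5902, 0.0763, 0.39  ])]
```

The geometry checks out: bar at z≈0.363 (window 0.356–0.369), and y needs +7 mm. But j6 and j4 are near their limits. I'll fit a quick kinematic model from the recorded poses to check the final path.

```bash
cat > kin.py <<'E'
import numpy as np
from scipy.optimize import least_squares
from scipy.spatial.transform import Rotation as Ro
D=[([-1.407,.246,1.559,0,1.339,-.174],[.215,-.613,.2295],[-3.095,-.528,0]),
([-1.407,.415,.431,0,2.294,-.089],[.2153,-.6124,.7301],[3.115,.396,0]),
([-1.4168,.9404,.1265,.0322,1.8638,-.0838],[.2605,-.8931,.4884],[2.9085,.366,.0546]),
([-.369,.203,1.189,-.073,.819,1.505],[.8383,-.2185,.5685],[2.568,-.362,1.248]),
([-.49,-.266,1.847,.073,.63,1.474],[.6426,-.2027,.4546],[2.582,-.565,1.298]),
([-.774,-.826,2.396,.419,.712,1.032],[.4505,-.1877,.3403],[2.582,-.563,1.297]),
([-.701,-.301,2.38,.937,.262,.485],[.5168,-.2189,.1854],[2.591,-.569,1.285]),
([-.676,.057,2.204,1.753,.208,-.335],[.5857,-.2589,.1278],[2.591,-.559,1.308]),
([-.671,-.156,2.182,.816,.288,.629],[.584,-.2527,.227],[2.598,-.555,1.31]),
([.12,-.337,2.272,-.901,.536,2.741],[.54,.0756,.2514],[2.608,-.547,1.301])]
A=lambda ax,q:Ro.from_rotvec(np.array(ax)*q)
def fk(q,P,s=1):
    h,ox,a,ex,b,c,d,e4,e6=P
    R=A([0,0,1],q[0]);p=R.apply([ox,d,h]);R=R*A([0,1,0],q[1]);p=p+R.apply([0,0,a])
    R=R*A([0,1,0],q[2]);p=p+R.apply([ex,0,b]);R=R*A([0,0,1],s*q[3]+e4)*A([0,1,0],q[4]);
    R=R*A([0,0,1],s2*q[5]+e6);p=p+R.apply([0,0,c]);return p,R
s2=1
def res(P,s=1):
    o=[]
    for q,p,r in D:
        x,R=fk(q,P,s);o+=list(x-p);o+=list((R.inv()*Ro.from_rotvec(r)).as_rotvec()*.3)
    return np.array(o)
best=None
for s in(1,-1):
  for s2 in(1,-1):
    for e6 in(0,1.57,3.14,-1.57):
      r=least_squares(res,[.35,0,.45,0,.45,.2,.1,0,e6],args=(s,))
      if best is None or r.cost<best[0]:best=(r.cost,s,s2,r.x)
cost,s,s2,P=best
lo=np.array([-3.13,-1.02,.13,-.95,.21,-2.74]);hi=np.array([3.13,2.26,2.54,4.09,2.88,2.74])
def ik(p,R,q0):
    f=lambda q:np.r_[fk(q,P,s)[0]-p,(fk(q,P,s)[1].inv()*R).as_rotvec()*.3]
    r=least_squares(f,np.clip(q0,lo+1e-3,hi-1e-3),bounds=(lo,hi));x,Q=fk(r.x,P,s)
    return r.x,np.linalg.norm(x-p),np.degrees((R*Q.inv()).as_rotvec())
E
python3 - <<'E'
import kin;from kin import *
np.set_printoptions(precision=3,suppress=True)
print(cost,s,s2,P,np.abs(res(P,s)).max())
R=Ro.from_rotvec([2.60,-.555,1.31]);q=np.array(D[-1][0])
for p in([.540,.083,.2514],[.575,.083,.2514],[.612,.083,.2514],[.612,.083,.21],[.612,.083,.18],[.612,.083,.15]):
    q,e,r=ik(np.array(p),R,q);print(p,q,'poserr',e,'rot',r)
for yaw in(10,20,30,40,50):
    Q=A([0,0,1],np.radians(yaw))*R; print('yaw',yaw,[ik(np.array([x,.083,z]),Q,np.array([.1,-.2,2.1,j4,.5,j6])) for x,z,j4,j6 in((.612,.25,.3,1.5),(.612,.15,1,.5))])
E
```

```text
8.861043074336095e-07 1 1 [ 0.273  0.     0.42   0.066  0.569  0.255  0.113 -0.     1.571] 0.0004436540608626638
[0.54, 0.083, 0.2514] [ 0.132 -0.336  2.267 -0.892  0.545  2.74 ] poserr 0.0022620475581844805 rot [-0.298 -0.588 -0.523]
[0.575, 0.083, 0.2514] [ 0.117 -0.24   2.19  -0.896  0.522  2.74 ] poserr 0.003009252804985931 rot [-0.418 -0.872 -0.714]
[0.612, 0.083, 0.2514] [ 0.106 -0.144  2.107 -0.899  0.505  2.74 ] poserr 0.0033253578977821105 rot [-0.484 -1.064 -0.809]
[0.612, 0.083, 0.21] [ 0.083 -0.097  2.127 -0.901  0.445  2.74 ] poserr 0.008675829318980323 rot [-1.384 -2.812 -2.028]
[0.612, 0.083, 0.18] [ 0.068 -0.058  2.136 -0.902  0.402  2.74 ] poserr 0.012566144080800493 rot [-2.13  -4.125 -2.845]
[0.612, 0.083, 0.15] [ 0.052 -0.015  2.142 -0.903  0.361  2.74 ] poserr 0.01643076016830165 rot [-2.944 -5.479 -3.596]
yaw 10 [(array([ 0.043, -0.19 ,  2.163, -0.728,  0.337,  2.451]), np.float64(5.414627372957638e-10), array([-0., -0., -0.])), (array([ 0.018, -0.033,  2.192, -0.95 ,  0.21 ,  2.685]), np.float64(0.008553672527881952), array([-1.548, -3.179, -1.03 ]))]
yaw 20 [(
[... 272 characters left out ...]
,  2.211,  0.654,  0.326,  0.806]), np.float64(1.722691339534245e-15), array([-0., -0.,  0.])), (array([-0.138, -0.052,  2.258,  1.473,  0.21 , -0.041]), np.float64(0.0008986791675774148), array([-0.252, -0.006, -0.337]))]
yaw 40 [(array([-0.214, -0.238,  2.202,  0.942,  0.499,  0.385]), np.float64(2.058268228066644e-15), array([0., 0., 0.])), (array([-0.214, -0.042,  2.248,  1.409,  0.403, -0.13 ]), np.float64(3.2439484548894485e-09), array([0., 0., 0.]))]
yaw 50 [(array([-0.285, -0.202,  2.173,  1.041,  0.686,  0.154]), np.float64(7.340077290891853e-15), array([0., 0., 0.])), (array([-0.285, -0.01 ,  2.217,  1.336,  0.596, -0.213]), np.float64(4.0909619523789474e-10), array([0., 0., 0.]))]
```

```bash
python3 - <<'E'
from kin import *
np.set_printoptions(precision=3,suppress=True)
R=Ro.from_rotvec([2.594,-.553,1.317]);q=np.array(D[-1][0])
def opt(p,q0,wy,hi=hi):
    f=lambda q:np.r_[100*(fk(q,P,s)[0]-p),(R*fk(q,P,s)[1].inv()).as_rotvec()*[1,1,wy]]
    r=least_squares(f,np.clip(q0,lo+1e-3,hi-1e-3),bounds=(lo,hi));x,Q=fk(r.x,P,s)
    return r.x,np.linalg.norm(x-p),np.degrees((R*Q.inv()).as_rotvec())
for wy in(1,.3,.05):
  q=np.array(D[-1][0])
  for p in([.56,.083,.2514],[.612,.083,.2514],[.612,.083,.21],[.612,.083,.18],[.612,.083,.155]):
    q,e,r=opt(np.array(p),q,wy);print(wy,p,q,e,r)
h2=hi.copy();h2[5]=9;l=lo.copy()
q=np.array(D[-1][0])
for p in([.612,.083,.2514],[.612,.083,.155]): q,e,r=opt(np.array(p),q,1,h2);print('free j6',q,e,r)
E
```

```text
1 [0.56, 0.083, 0.2514] [ 0.125 -0.276  2.223 -0.896  0.526  2.74 ] 4.658116804132885e-06 [-0.569 -1.168 -0.981]
1 [0.612, 0.083, 0.2514] [ 0.108 -0.139  2.107 -0.901  0.502  2.74 ] 5.2349597838578065e-06 [-0.684 -1.515 -1.142]
1 [0.612, 0.083, 0.21] [ 0.09  -0.084  2.125 -0.899  0.44   2.74 ] 1.2300238050349173e-05 [-1.769 -3.624 -2.577]
1 [0.612, 0.083, 0.18] [ 0.077 -0.038  2.133 -0.897  0.396  2.74 ] 1.7364953242211306e-05 [-2.662 -5.203 -3.521]
1 [0.612, 0.083, 0.155] [ 0.066  0.004  2.136 -0.896  0.36   2.74 ] 2.150601447547863e-05 [-3.464 -6.549 -4.237]
0.3 [0.56, 0.083, 0.2514] [ 0.118 -0.286  2.238 -0.916  0.494  2.74 ] 1.0236092741854166e-06 [-0.126 -0.255 -2.339]
0.3 [0.612, 0.083, 0.2514] [ 0.099 -0.151  2.127 -0.927  0.458  2.74 ] 1.279519355794082e-06 [-0.17  -0.369 -3.   ]
0.3 [0.612, 0.083, 0.21] [ 0.065 -0.107  2.164 -0.95   0.343  2.734] 4.1280648173268625e-06 [-0.961 -1.312 -6.681]
0.3 [0.612, 0.083, 0.18] [ 0.03  -0.072  2.191 -0.95   0.235  2.688] 6.444385870819513e-06 [ -1.402  -1.942 -10.706]
0.3 [0.612, 0.083, 0.155] [ 0.022 -0.025  2.189 -0.95   0.21   2.685] 1.1249605412591238e-05 [ -2.008  -3.668 -11.302]
0.05 [0.56, 0.083, 0.2514] [ 0.116 -0.289  2.242 -0.921  0.485  2.74 ] 3.320353397194646e-08 [-0.004 -0.008 -2.713]
0.05 [0.612, 0.083, 0.2514] [ 0.095 -0.155  2.133 -0.935  0.444  2.74 ] 4.30620028037371e-08 [-0.006 -0.012 -3.595]
0.05 [0.612, 0.083, 0.21] [ 0.039 -0.125  2.192 -0.95   0.262  2.674] 1.6855387520616383e-07 [ -0.037  -0.05  -10.605]
0.05 [0.612, 0.083, 0.18] [ 0.022 -0.076  2.199 -0.95   0.21   2.656] 5.0767675932521565e-06 [ -0.56   -1.714 -12.346]
0.05 [0.612, 0.083, 0.155] [ 0.022 -0.025  2.189 -0.95   0.21   2.667] 1.1437997515912872e-05 [ -1.264  -3.904 -11.918]
free j6 [ 0.116 -0.134  2.109 -0.95   0.508  2.802] 1.9624521354081695e-06 [-0.522 -0.693 -0.275]
free j6 [ 0.079  0.014  2.129 -0.95   0.387  2.837] 1.6640670026671413e-05 [-4.048 -5.943 -1.826]
```

At the bottom of the path the pan will tilt about 7° because j6 sits on its limit. That is tolerable, and I'll track the bar position as I go. I align y and come up to the mouth.

```bash
cat >> h.py <<'E'
Rg=cv2.Rodrigues(np.array([2.594,-.553,1.317]))[0]
_o=Rg.T@(np.array([.592,-.255,.1155])-np.array([.5877,-.2524,.125]))
SEAT=np.array([.617,.0795,.322])
def link():
    s=read_state();R=Rt();Q=R@Rg.T;h=np.array(s['tool_pos'])+R@_o;l=h+Q@[0,0,.119]
    print('bar-seat mm',np.round((l-SEAT)*1000,1),'pan rot deg',np.round(np.degrees(cv2.Rodrigues(Q)[0].ravel()),1),'F',np.round(s['contact_force'],2),'q456',np.round(s['joints'][3:],3));return l
def go(b): # tool shift (cm) to bring the bar to seat+b mm
    l=link();print('shift',np.round(Rt().T@(SEAT+np.array(b)/1000-l)*100,2),'per world axes tool comps\n',np.round(Rt(),3))
E
python3 -c "
from h import *
go([-40,0,41])"
```

```text
bar-seat mm [-70.5  -8.3  41.4] pan rot deg [0.3 0.5 0.2] F [ 0.61 -0.38 -6.38] q456 [-0.901  0.535  2.742]
shift [ 1.43 -1.98  2.  ] per world axes tool comps
 [[ 0.546 -0.401  0.736]
 [-0.247 -0.916 -0.316]
 [ 0.8   -0.009 -0.599]]
```

Emit:
play_rows([
  [0.3, -0.4, 0.4, 0, -0.8],
  [0.7, -1, 1, 0, -0.8],
  [1.1, -1.6, 1.6, 0, -0.8],
  [1.4, -2, 2, 0, -0.8],
  [1.4, -2, 2, 0, -0.8],
])

```text
t: 15.7
tool_pos: [0.5728, 0.0793, 0.259]
ee_rot: [2.612, -0.545, 1.303]
contact_force: [0.3, 0.1, -7.3]
gripper_width: 0.266
grasp_force: 40.0
```

```bash
python3 -c "
from h import *
go([-2,0,41]);a=save('side','s5');w=save('wrist','w5')
c=lambda im,x,y,w,h:cv2.resize(im[y:y+h,x:x+w],(400,300),interpolation=cv2.INTER_CUBIC)
cv2.imwrite('pics/c5.png',np.hstack([c(a,221,95,80,60),c(w,142,0,200,150)]))"
```

```text
bar-seat mm [-38.5  -3.5  46.4] pan rot deg [0.4 0.7 0.5] F [ 0.27  0.05 -7.3 ] q456 [-0.901  0.527  2.741]
shift [ 1.49 -1.76  2.9 ] per world axes tool comps
 [[ 0.551 -0.396  0.735]
 [-0.245 -0.918 -0.311]
 [ 0.798 -0.009 -0.603]]
```

View pics/c5.png

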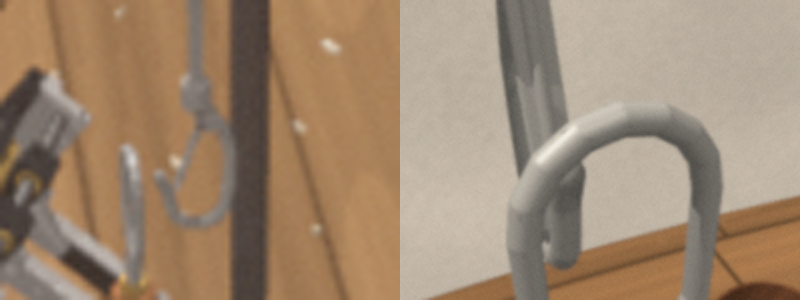

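Emit:
play_rows([
  [0, -0.3, 0.4, 0, -0.8],
  [0.1, -0.7, 0.9, 0, -0.8],
  [0.1, -1, 1.3, 0, -0.8],
  [0.1, -1.3, 1.7, 0, -0.8],
  [0.1, -1.3, 1.7, 0, -0.8],
])

```text
t: 16.3
tool_pos: [0.5898, 0.082, 0.2537]
ee_rot: [2.624, -0.538, 1.293]
contact_force: [-0.9, 0.3, -6.5]
gripper_width: 0.266
grasp_force: 40.0
```

```bash
python3 -c "
from h import *
go([-2,2,38])"
```

```text
bar-seat mm [-20.5  -1.2  41. ] pan rot deg [0.6 1.2 0.9] F [-0.91  0.32 -6.48] q456 [-0.9    0.513  2.741]
shift [ 0.72 -1.01  1.44] per world axes tool comps
 [[ 0.56  -0.39   0.731]
 [-0.244 -0.921 -0.303]
 [ 0.792 -0.009 -0.611]]
```

Emit:
play_rows([
  [0.1, -0.2, 0.3, 0, -0.8],
  [0.2, -0.5, 0.7, 0, -0.8],
  [0.4, -0.8, 1.1, 0, -0.8],
  [0.6, -1.1, 1.6, 0, -0.8],
  [0.6, -1.1, 1.6, 0, -0.8],
])

```text
t: 16.8
tool_pos: [0.6091, 0.0837, 0.2514]
ee_rot: [2.63, -0.535, 1.288]
contact_force: [-2.0, 1.8, -7.0]
gripper_width: 0.269
grasp_force: 40.0
```

```bash
python3 -c "
from h import *
go([-1,1,38]);a=save('side','s6');w=save('wrist','w6')
c=lambda im,x,y,w,h:cv2.resize(im[y:y+h,x:x+w],(400,300),interpolation=cv2.INTER_CUBIC)
cv2.imwrite('pics/c6.png',np.hstack([c(a,221,95,80,60),c(w,142,0,200,150)]))"
```

```text
bar-seat mm [-0.6  0.3 38.7] pan rot deg [0.7 1.5 1.1] F [-2.02  1.77 -6.99] q456 [-0.9    0.503  2.741]
shift [-0.09 -0.05 -0.  ] per world axes tool comps
 [[ 0.564 -0.386  0.73 ]
 [-0.244 -0.922 -0.3  ]
 [ 0.789 -0.009 -0.615]]
```

View pics/c6.png

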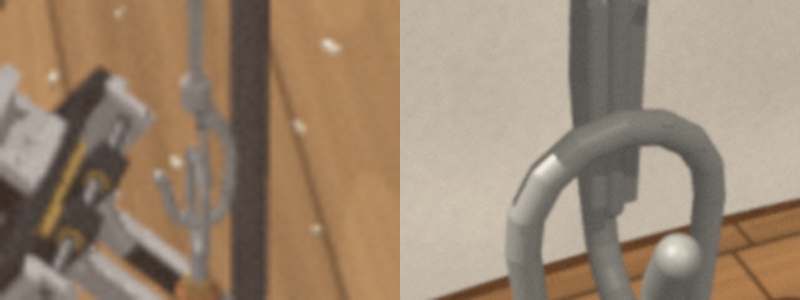

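Hooked: the hook passes through the link with the bar between tip and back, and the latch is pushed in. Now I lower.

Emit:
play_rows([
  [-0.2, 0, 0.2, 0, -0.8],
  [-0.6, 0, 0.5, 0, -0.8],
  [-1, 0, 0.8, 0, -0.8],
  [-1.4, 0, 1.1, 0, -0.8],
  [-1.6, 0, 1.2, 0, -0.8],
])

```text
t: 17.4
tool_pos: [0.6077, 0.0793, 0.2363]
ee_rot: [2.643, -0.528, 1.275]
contact_force: [-1.2, -0.7, -6.8]
gripper_width: 0.264
grasp_force: 40.0
```

```bash
python3 -c "
from h import *
go([0,0,8])"
```

```text
bar-seat mm [-0.9 -4.5 23.6] pan rot deg [1.  2.1 1.5] F [-1.24 -0.68 -6.85] q456 [-0.904  0.475  2.741]
shift [-1.28 -0.44  0.9 ] per world axes tool comps
 [[ 0.574 -0.38   0.725]
 [-0.244 -0.925 -0.292]
 [ 0.782 -0.009 -0.624]]
```

Emit:
play_rows([
  [-0.3, -0.2, 0.2, 0, -0.8],
  [-0.7, -0.4, 0.4, 0, -0.8],
  [-1, -0.5, 0.6, 0, -0.8],
  [-1.4, -0.7, 0.9, 0, -0.8],
  [-1.7, -0.8, 1, 0, -0.8],
])

```text
t: 17.9
tool_pos: [0.6083, 0.0827, 0.2244]
ee_rot: [2.66, -0.518, 1.261]
contact_force: [0.0, -0.7, -7.8]
gripper_width: 0.266
grasp_force: 40.0
```

```bash
python3 -c "
from h import *
go([0,0,0])"
```

```text
bar-seat mm [ 1.1 -1.7 11.5] pan rot deg [1.4 2.8 2.1] F [ 0.03 -0.72 -7.84] q456 [-0.901  0.461  2.741]
shift [-0.99 -0.11  0.6 ] per world axes tool comps
 [[ 0.586 -0.371  0.72 ]
 [-0.243 -0.929 -0.28 ]
 [ 0.773 -0.011 -0.634]]
```

Emit:
play_rows([
  [-0.3, -0.1, 0.2, 0, -0.8],
  [-0.7, -0.2, 0.4, 0, -0.8],
  [-1, -0.3, 0.6, 0, -0.8],
  [-1.4, -0.4, 0.9, 0, -0.8],
  [-1.7, -0.5, 1, 0, -0.8],
])

```text
t: 18.4
tool_pos: [0.6073, 0.0834, 0.2119]
ee_rot: [2.675, -0.511, 1.248]
contact_force: [0.2, -1.1, -6.2]
gripper_width: 0.266
grasp_force: 40.0
```

```bash
python3 -c "
from h import *
go([0,0,-10])"
```

```text
bar-seat mm [ 1.4 -1.6 -1.2] pan rot deg [1.7 3.5 2.6] F [ 0.18 -1.15 -6.21] q456 [-0.9    0.443  2.741]
shift [-0.79 -0.09  0.43] per world axes tool comps
 [[ 0.597 -0.363  0.715]
 [-0.243 -0.932 -0.271]
 [ 0.765 -0.012 -0.644]]
```

Emit:
play_rows([
  [-0.3, -0.1, 0.2, 0, -0.8],
  [-0.7, -0.2, 0.4, 0, -0.8],
  [-1, -0.3, 0.6, 0, -0.8],
  [-1.4, -0.4, 0.9, 0, -0.8],
  [-1.7, -0.5, 1.1, 0, -0.8],
])

```text
t: 18.9
tool_pos: [0.6068, 0.0842, 0.199]
ee_rot: [2.691, -0.503, 1.234]
contact_force: [-1.0, -0.2, -5.6]
gripper_width: 0.27
grasp_force: 40.0
```

```bash
python3 -c "
from h import *
go([0,0,-25])"
```

```text
bar-seat mm [  2.3  -1.4 -14.2] pan rot deg [2.  4.2 3.1] F [-1.04 -0.18 -5.57] q456 [-0.9    0.424  2.741]
shift [-0.99 -0.04  0.51] per world axes tool comps
 [[ 0.608 -0.355  0.71 ]
 [-0.242 -0.935 -0.261]
 [ 0.756 -0.013 -0.654]]
```

Emit:
play_rows([
  [-0.3, 0, 0.2, 0, -0.8],
  [-0.7, -0.1, 0.4, 0, -0.8],
  [-1.1, -0.2, 0.6, 0, -0.8],
  [-1.5, -0.2, 0.8, 0, -0.8],
  [-1.8, -0.3, 1, 0, -0.8],
])

```text
t: 19.4
tool_pos: [0.604, 0.0839, 0.1858]
ee_rot: [2.707, -0.495, 1.22]
contact_force: [0.3, 0.3, -2.7]
gripper_width: 0.268
grasp_force: 40.0
```

Emit:
play_rows([
  [-0.3, -0.1, 0.2, 0, -0.8],
  [-0.7, -0.2, 0.4, 0, -0.8],
  [-1.1, -0.2, 0.6, 0, -0.8],
  [-1.5, -0.3, 0.9, 0, -0.8],
  [-1.8, -0.4, 1.1, 0, -0.8],
])

```text
t: 19.9
tool_pos: [0.6022, 0.0841, 0.1723]
ee_rot: [2.723, -0.487, 1.205]
contact_force: [-0.5, -0.2, -0.7]
gripper_width: 0.264
grasp_force: 40.0
```

```bash
python3 -c "
from h import *
go([0,0,-50])"
```

```text
bar-seat mm [  0.4  -2.6 -41.3] pan rot deg [2.8 5.5 4. ] F [-0.48 -0.23 -0.65] q456 [-0.901  0.383  2.741]
shift [-0.72 -0.21  0.5 ] per world axes tool comps
 [[ 0.63  -0.34   0.698]
 [-0.241 -0.94  -0.24 ]
 [ 0.738 -0.017 -0.675]]
```

Emit:
play_rows([
  [-0.2, -0.1, 0.1, 0, -0.8],
  [-0.4, -0.1, 0.2, 0, -0.8],
  [-0.5, -0.2, 0.4, 0, -0.8],
  [-0.5, -0.2, 0.4, 0, -0.8],
])

```text
t: 20.3
tool_pos: [0.6024, 0.0845, 0.1682]
ee_rot: [2.728, -0.486, 1.199]
contact_force: [0.1, -0.7, 0.3]
gripper_width: 0.265
grasp_force: 40.0
```

Emit:
play_rows([
  [0, 0, 0, 0, -0.8],
])

```text
t: 20.4
tool_pos: [0.6023, 0.0846, 0.1682]
ee_rot: [2.728, -0.486, 1.199]
contact_force: [-1.4, 0.4, -0.0]
gripper_width: 0.267
grasp_force: 40.0
```

Emit:
play_rows([
  [0, 0, 0, 0, -0.8],
])

```text
t: 20.5
tool_pos: [0.6023, 0.0846, 0.1683]
ee_rot: [2.728, -0.486, 1.199]
contact_force: [-1.1, 0.2, -0.4]
gripper_width: 0.268
grasp_force: 40.0
```

Emit:
play_rows([
  [0, 0, 0, 0, -0.8],
])

```text
t: 20.6
tool_pos: [0.6023, 0.0846, 0.1683]
ee_rot: [2.728, -0.486, 1.199]
contact_force: [-0.7, 0.5, -0.9]
gripper_width: 0.262
grasp_force: 40.0
```

```bash
python3 -c "
from h import *
go([0,0,-50])"
```

```text
bar-seat mm [  1.   -2.3 -45.5] pan rot deg [2.9 5.8 4.2] F [-0.7   0.54 -0.89] q456 [-0.901  0.378  2.741]
shift [-0.45 -0.17  0.18] per world axes tool comps
 [[ 0.634 -0.338  0.695]
 [-0.241 -0.941 -0.237]
 [ 0.735 -0.017 -0.678]]
```

About 0.4 N is still carried. I go down 2 mm more, then loosen the grip in stages so the pan settles upright gently.

Emit:
play_rows([
  [-0.1, 0, 0.1, 0, -0.8],
  [-0.3, -0.1, 0.2, 0, -0.8],
  [-0.3, -0.1, 0.2, 0, -0.8],
], newtons=20)

```text
t: 20.9
tool_pos: [0.6022, 0.0849, 0.1659]
ee_rot: [2.731, -0.484, 1.196]
contact_force: [-0.0, -0.3, -0.6]
gripper_width: 0.271
grasp_force: 20.0
```

Emit:
play_rows([
  [0, 0, 0, 0, -0.8],
  [0, 0, 0, 0, -0.8],
], newtons=10)

```text
t: 21.1
tool_pos: [0.6023, 0.0849, 0.1661]
ee_rot: [2.731, -0.484, 1.197]
contact_force: [0.9, -0.3, -0.3]
gripper_width: 0.275
grasp_force: 10.0
```

Emit:
play_rows([
  [0, 0, 0, 0, -0.8],
  [0, 0, 0, 0, -0.8],
  [0, 0, 0, 0, -0.8],
], newtons=6)

```text
t: 21.4
tool_pos: [0.6022, 0.0849, 0.166]
ee_rot: [2.731, -0.484, 1.196]
contact_force: [0.6, -0.6, -0.2]
gripper_width: 0.276
grasp_force: 6.0
```

Emit:
play_rows([
  [0, 0, 0, 0, -0.8],
  [0, 0, 0, 0, -0.8],
  [0, 0, 0, 0, -0.8],
  [0, 0, 0, 0, -0.8],
], newtons=3)

```text
t: 21.8
tool_pos: [0.6022, 0.0849, 0.166]
ee_rot: [2.731, -0.484, 1.196]
contact_force: [0.5, 0.3, 0.2]
gripper_width: 0.271
grasp_force: 3.0
```

```bash
python3 -c "
from h import *
go([0,0,-50]);a=save('side','s7');w=save('wrist','w7')
c=lambda im,x,y,w,h:cv2.resize(im[y:y+h,x:x+w],(400,300),interpolation=cv2.INTER_CUBIC)
cv2.imwrite('pics/c7.png',np.hstack([c(a,191,85,140,105),c(w,82,0,320,240)]))"
```

```text
bar-seat mm [  1.1  -2.1 -47.8] pan rot deg [3.  5.9 4.3] F [0.48 0.31 0.17] q456 [-0.9    0.375  2.741]
shift [-0.28 -0.16  0.02] per world axes tool comps
 [[ 0.636 -0.336  0.694]
 [-0.241 -0.942 -0.235]
 [ 0.733 -0.017 -0.68 ]]
```

View pics/c7.png

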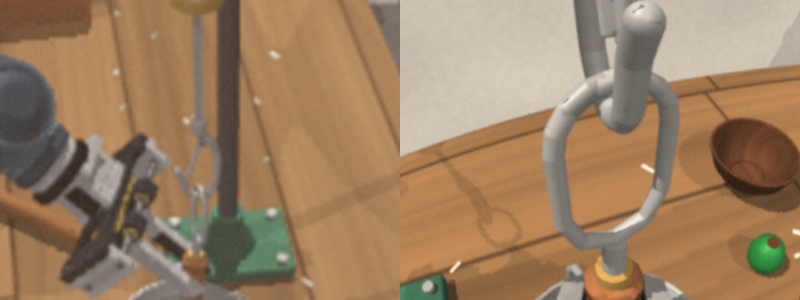

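The bar is seated, the latch is closed and the force is about 0. I open slowly.

Emit:
play_rows([
  [0, 0, 0, 0, -0.44],
  [0, 0, 0, 0, -0.42],
  [0, 0, 0, 0, -0.38],
  [0, 0, 0, 0, -0.3],
  [0, 0, 0, 0, -0.1],
])

```text
t: 22.4
tool_pos: [0.6021, 0.0849, 0.1659]
ee_rot: [2.731, -0.484, 1.196]
contact_force: [-0.4, 0.4, -0.1]
gripper_width: 0.402
grasp_force: 0.0
```

Emit:
play_rows([
  [0, 0, 0, 0, 0.3],
  [0, 0, 0, 0, 0.6],
  [0, 0, 0, 0, 1],
  [0, 0, 0, 0, 1],
  [0, 0, 0, 0, 1],
])

```text
t: 22.9
tool_pos: [0.6021, 0.0849, 0.1659]
ee_rot: [2.731, -0.484, 1.196]
contact_force: [0.5, 0.8, -0.2]
gripper_width: 0.826
grasp_force: 0.0
```

Emit:
play_rows([
  [0, 0, 0, 0, 1],
  [0, 0, 0, 0, 1],
  [0, 0, 0, 0, 1],
  [0, 0, 0, 0, 1],
  [0, 0, 0, 0, 1],
])

```text
t: 23.4
tool_pos: [0.6021, 0.0849, 0.1659]
ee_rot: [2.731, -0.484, 1.196]
contact_force: [0.5, -0.0, -0.7]
gripper_width: 1.003
grasp_force: 0.0
```

```bash
python3 -c "
from h import *
st();w=save('wrist','w8');a=save('side','s8')
for n in('s7','s8'): pass
import time
c=lambda im,x,y,w,h:cv2.resize(im[y:y+h,x:x+w],(400,300),interpolation=cv2.INTER_CUBIC)
cv2.imwrite('pics/c8.png',np.hstack([c(a,191,85,140,105),c(w,82,0,320,240)]))"
```

```text
q [ 0.075 -0.037  2.158 -0.9    0.375  2.741] p [0.6021 0.0849 0.1659] 
R cols x,y,z [[0.636, -0.241, 0.733], [-0.336, -0.942, -0.017], [0.694, -0.235, -0.68]] tilt 0.823 az -18.7
```

View pics/c8.png

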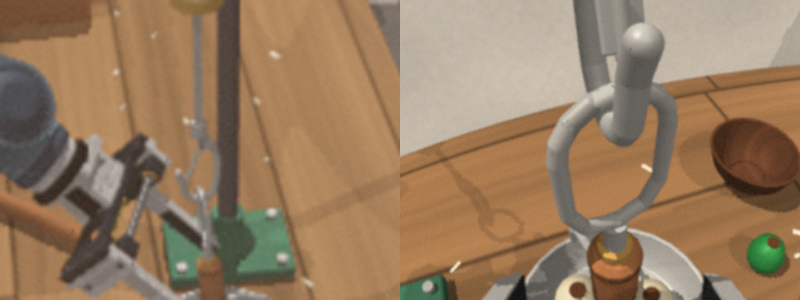

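Released: the pan hangs in the hook with the latch shut and the handle free between the open fingers. I retreat along the tool axis.

Emit:
play_rows([
  [0, 0, -1, 0, 1],
  [0, 0, -2.5, 0, 1],
  [0, 0, -4.5, 0, 1],
  [0, 0, -6.5, 0, 1],
  [0, 0, -8.5, 0, 1],
])

```text
t: 24.0
tool_pos: [0.5422, 0.1052, 0.2246]
ee_rot: [2.731, -0.484, 1.197]
contact_force: [-0.4, 0.2, 0.4]
gripper_width: 1.003
grasp_force: 0.0
```

Emit:
play_rows([
  [0, 0, -2, 0, 1],
  [0, 0, -4, 0, 1],
  [0, 0, -6, 0, 1],
  [0, 0, -7, 0, 1],
  [0, 0, -7, 0, 1],
])

```text
t: 24.5
tool_pos: [0.4944, 0.122, 0.2729]
ee_rot: [2.731, -0.483, 1.201]
contact_force: [0.4, 0.3, -0.1]
gripper_width: 0.999
grasp_force: 0.0
```

```bash
python3 - <<'E'
from h import *
st()
f=[]
for i in range(12): f.append(read_camera('side')[:,:,::-1])
g=f[-1][90:190,200:320].astype(int)
print('diffs',[int((np.abs(x[90:200,220:320].astype(int)-f[-1][90:200,220:320])>25).any(2).sum()) for x in f[:-1]])
print(read_state()['t'],read_state()['contact_force'])
a=f[-1];b=read_camera('top')[:,:,::-1]
c=lambda im,x,y,w,h:cv2.resize(im[y:y+h,x:x+w],(400,300),interpolation=cv2.INTER_CUBIC)
cv2.imwrite('pics/c9.png',np.hstack([c(a,181,85,160,120),c(b,152,140,120,90)]))
E
```

```text
q [ 0.207 -0.465  2.282 -0.637  0.677  2.5  ] p [0.4944 0.122  0.2729] 
R cols x,y,z [[0.634, -0.241, 0.735], [-0.335, -0.942, -0.019], [0.696, -0.234, -0.678]] tilt 0.825 az -18.6
diffs [173, 9, 151, 301, 395, 467, 473, 464, 389, 290, 156]
25.1 [ 0.36018084 -0.28469995  0.1835354 ]
```

View pics/c9.png

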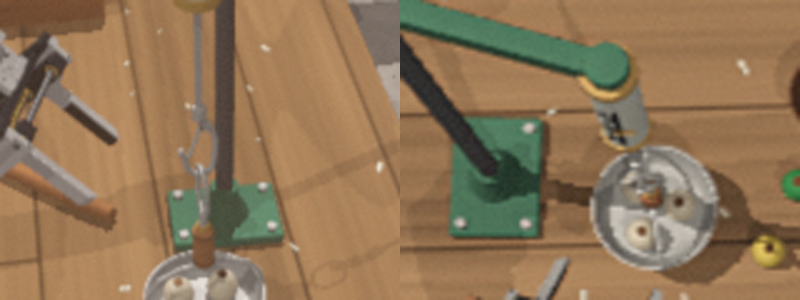

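The pan hangs clear with all three knobs in it and swings slightly. I'll wait for it to settle, tracking the amplitude.

```bash
cat > amp.py <<'E'
from h import *
f=[read_camera('side')[:,:,::-1][150:215,215:315].copy() for i in range(20)]
ref=f[0][8:57,10:90]
xs=[]
for x in f:
    r=cv2.matchTemplate(x,ref,cv2.TM_CCOEFF_NORMED);_,_,_,(u,v)=cv2.minMaxLoc(r)
    row=r[v];d=0
    if 0<u<r.shape[1]-1:
        a,b,c=row[u-1:u+2];d=.5*(a-c)/(a-2*b+c)
    xs.append(round(float(u+d-10),2))
print(xs,'p2p px',max(xs)-min(xs),read_state()['t'])
E
python3 amp.py
```

```text
[-0.0, 0.31, 0.41, 0.36, 0.07, -0.24, -0.65, -0.87, -0.78, -0.48, -0.35, -0.29, -0.31, -0.37, -0.52, -0.78, -0.87, -0.72, -0.34, -0.03] p2p px 1.28 26.15
```

Emit:
play_rows([
  [0, 0, 0, 0, 1],
  [0, 0, 0, 0, 1],
  [0, 0, 0, 0, 1],
  [0, 0, 0, 0, 1],
  [0, 0, 0, 0, 1],
])

```text
t: 26.65
tool_pos: [0.4945, 0.1214, 0.2714]
ee_rot: [2.731, -0.484, 1.196]
contact_force: [0.2, 0.4, -0.2]
gripper_width: 0.997
grasp_force: 0.0
```

Emit:
play_rows([
  [0, 0, 0, 0, 1],
  [0, 0, 0, 0, 1],
  [0, 0, 0, 0, 1],
  [0, 0, 0, 0, 1],
  [0, 0, 0, 0, 1],
])

```text
t: 27.15
tool_pos: [0.4945, 0.1214, 0.2713]
ee_rot: [2.731, -0.484, 1.196]
contact_force: [-0.5, -1.6, -0.2]
gripper_width: 0.998
grasp_force: 0.0
```

Emit:
play_rows([
  [0, 0, 0, 0, 1],
  [0, 0, 0, 0, 1],
  [0, 0, 0, 0, 1],
  [0, 0, 0, 0, 1],
  [0, 0, 0, 0, 1],
])

```text
t: 27.65
tool_pos: [0.4945, 0.1214, 0.2714]
ee_rot: [2.731, -0.484, 1.196]
contact_force: [0.2, 0.7, 0.1]
gripper_width: 1.001
grasp_force: 0.0
```

Emit:
play_rows([
  [0, 0, 0, 0, 1],
  [0, 0, 0, 0, 1],
  [0, 0, 0, 0, 1],
  [0, 0, 0, 0, 1],
  [0, 0, 0, 0, 1],
])

```text
t: 28.15
tool_pos: [0.4945, 0.1214, 0.2714]
ee_rot: [2.731, -0.484, 1.196]
contact_force: [-0.4, 0.6, 0.1]
gripper_width: 0.997
grasp_force: 0.0
```

Emit:
play_rows([
  [0, 0, 0, 0, 1],
  [0, 0, 0, 0, 1],
  [0, 0, 0, 0, 1],
  [0, 0, 0, 0, 1],
  [0, 0, 0, 0, 1],
])

```text
t: 28.65
tool_pos: [0.4945, 0.1214, 0.2714]
ee_rot: [2.731, -0.484, 1.196]
contact_force: [-0.3, -0.1, -0.8]
gripper_width: 0.998
grasp_force: 0.0
```

Emit:
play_rows([
  [0, 0, 0, 0, 1],
  [0, 0, 0, 0, 1],
  [0, 0, 0, 0, 1],
  [0, 0, 0, 0, 1],
  [0, 0, 0, 0, 1],
])

```text
t: 29.15
tool_pos: [0.4945, 0.1214, 0.2714]
ee_rot: [2.731, -0.484, 1.196]
contact_force: [0.2, -0.3, -0.1]
gripper_width: 0.997
grasp_force: 0.0
```

```bash
python3 amp.py
```

```text
[-0.0, -0.17, -0.4, -0.59, -0.7, -0.76, -0.76, -0.71, -0.61, -0.46, -0.28, -0.09, 0.02, 0.13, 0.18, 0.19, 0.16, 0.09, -0.0, -0.08] p2p px 0.95 30.15
```

Emit:
play_rows([
  [0, 0, 0, 0, 1],
  [0, 0, 0, 0, 1],
  [0, 0, 0, 0, 1],
  [0, 0, 0, 0, 1],
  [0, 0, 0, 0, 1],
])

```text
t: 30.65
tool_pos: [0.4945, 0.1214, 0.2714]
ee_rot: [2.731, -0.484, 1.196]
contact_force: [0.8, -0.4, 0.3]
gripper_width: 1.001
grasp_force: 0.0
```

Emit:
play_rows([
  [0, 0, 0, 0, 1],
  [0, 0, 0, 0, 1],
  [0, 0, 0, 0, 1],
  [0, 0, 0, 0, 1],
  [0, 0, 0, 0, 1],
])

```text
t: 31.15
tool_pos: [0.4945, 0.1214, 0.2714]
ee_rot: [2.731, -0.484, 1.196]
contact_force: [0.5, 0.6, -0.3]
gripper_width: 1.001
grasp_force: 0.0
```

Emit:
play_rows([
  [0, 0, 0, 0, 1],
  [0, 0, 0, 0, 1],
  [0, 0, 0, 0, 1],
  [0, 0, 0, 0, 1],
  [0, 0, 0, 0, 1],
])

```text
t: 31.65
tool_pos: [0.4946, 0.1214, 0.2714]
ee_rot: [2.731, -0.484, 1.196]
contact_force: [-0.0, 0.6, 0.4]
gripper_width: 1.004
grasp_force: 0.0
```

Emit:
play_rows([
  [0, 0, 0, 0, 1],
  [0, 0, 0, 0, 1],
  [0, 0, 0, 0, 1],
  [0, 0, 0, 0, 1],
  [0, 0, 0, 0, 1],
])

```text
t: 32.15
tool_pos: [0.4945, 0.1214, 0.2714]
ee_rot: [2.731, -0.484, 1.196]
contact_force: [0.4, 1.1, -0.8]
gripper_width: 1.0
grasp_force: 0.0
```

Emit:
play_rows([
  [0, 0, 0, 0, 1],
  [0, 0, 0, 0, 1],
  [0, 0, 0, 0, 1],
  [0, 0, 0, 0, 1],
  [0, 0, 0, 0, 1],
])

```text
t: 32.65
tool_pos: [0.4945, 0.1214, 0.2714]
ee_rot: [2.731, -0.484, 1.196]
contact_force: [-0.2, -0.4, -0.4]
gripper_width: 1.0
grasp_force: 0.0
```

Emit:
play_rows([
  [0, 0, 0, 0, 1],
  [0, 0, 0, 0, 1],
  [0, 0, 0, 0, 1],
  [0, 0, 0, 0, 1],
  [0, 0, 0, 0, 1],
])

```text
t: 33.15
tool_pos: [0.4945, 0.1214, 0.2714]
ee_rot: [2.731, -0.484, 1.196]
contact_force: [-0.3, 1.0, 1.1]
gripper_width: 1.001
grasp_force: 0.0
```

Emit:
play_rows([
  [0, 0, 0, 0, 1],
  [0, 0, 0, 0, 1],
  [0, 0, 0, 0, 1],
  [0, 0, 0, 0, 1],
  [0, 0, 0, 0, 1],
])

```text
t: 33.65
tool_pos: [0.4946, 0.1214, 0.2714]
ee_rot: [2.731, -0.484, 1.196]
contact_force: [0.2, 0.5, -0.3]
gripper_width: 0.999
grasp_force: 0.0
```

Emit:
play_rows([
  [0, 0, 0, 0, 1],
  [0, 0, 0, 0, 1],
  [0, 0, 0, 0, 1],
  [0, 0, 0, 0, 1],
  [0, 0, 0, 0, 1],
])

```text
t: 34.15
tool_pos: [0.4945, 0.1214, 0.2714]
ee_rot: [2.731, -0.484, 1.196]
contact_force: [-0.2, 0.3, 0.2]
gripper_width: 1.001
grasp_force: 0.0
```

```bash
python3 - <<'E'
from h import *
# knob/dish motion: phase correlation on the dish in side and top views
for n,(x,y,w,h) in dict(side=(238,186,46,20),top=(210,182,40,34)).items():
    f=[cv2.cvtColor(read_camera(n),cv2.COLOR_RGB2GRAY)[y:y+h,x:x+w].astype(np.float32) for i in range(18)]
    d=np.array([cv2.phaseCorrelate(f[0],g)[0] for g in f]);print(n,'p2p px',np.round(np.ptp(d,axis=0),2),'max diff',max(np.abs(f[0]-g).max() for g in f))
print(read_state()['t'])
E
```

```text
side p2p px [0.34 0.22] max diff 69.0
top p2p px [0.18 0.09] max diff 57.0
35.95
```

Remaining motion is under 1 mm peak to peak, so I hand in.

```bash
python3 -c "
from workcell import *
print(ticket.job_done())"
```

```text
the job is handed in; nothing more can be done
None
```

I handed the job in at about 36 s; no verdict came back. The loaded pan hangs from the hook behind the shut latch, clear of the bench and nearly still (about 1 mm of swing). All three knobs are in it, the gripper is clear, and I saw no bystander moved.

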